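Fill the rung board and run it out to the pointer

TASK

Lay the two loose wooden rungs in the empty slots of the parts board, the long rung in the row of long slots and the short rung in the row of short slots, and let go of them. Then slide the board by its handle post along the riser, without lifting it, until the end that sticks out is level with the pointer on the rail. It would tip there by itself, so keep hold of it with the gripper, level and still, and finish while holding it; leave the other things on the bench alone.

Things in the scene. Friction and masses are not known exactly. Their poses are not given: they have to be found in the camera images.
- riser: Fixed plywood riser, 180 (x) x 320 (y) x 40 high; its pose on the bench varies. Origin: centre of its underside. The board lies on its top between two dark guide strips along y, 10 high, with 3 play on each side, and slides out over the riser's -y end. An aluminium rail (25 wide, 45 high, centre at x = +103.5) runs along it and on past that end.
- riser_edge (a point): Middle of the top edge of the riser's -y end, over which the board slides out: riser (0, -160, 40). With the board's end at the pointer the centre of mass is 40 to 85 past this edge: the board tips unless its tail is held, for which up to about 9 N down at the handle is enough.
- pointer_tip (a point): Tip of the steel pointer blade (4 thick along y, 54 above the bench) that is clamped on the rail and points at the side of the board's path, 6 clear of it. Fixed; its place along the rail varies. Axes as the riser's: the board's end is to be level with this tip along the riser's y, 210 to 250 out from the riser's edge.
- board: Loose parts board of pale wood, 140 (x) x 360 (y) x 18 thick, about 0.5 kg, at first sticking out 45 to 90 past the riser's -y end. Origin: centre of its underside; axes as the riser's. Ribs 4 high on its top form slots across it (along x): two long ones, 118 x 26, at y = -150 and -104, two short ones, 78 x 26, at y = -58 and -12. The outer slot (more -y) of each pair is filled.
- board_end (a point): Middle of the board's outer (-y) end face, half-way up: board (0, -180, 9).
- handle (a point): Centre of the dark square handle post, 24 x 24 and 45 tall, standing on the board's tail: board (0, 135); this point is 22.5 above the board's top. It is fast to the board.
- long_slot (a point): Centre of the floor of the empty long slot, on the board's top face (18 above its underside); ribs around it stand 4 higher. Axes as the board's; the slot runs along x.
- short_slot (a point): Centre of the floor of the empty short slot; otherwise like long_slot.
- rung_long_mid (a point): Centre of the loose long rung (9 above what it lies on): square wooden bar 18 x 18, 110 long overall along its x, with a turned tenon 12 in diameter and 12 long at each end; 24 g. At first on the bench to the robot's right.
- rung_short_mid (a point): Centre of the loose short rung, of the same kind but 70 long overall (square part 46); 15 g. At first on the bench near the long one; which is nearer varies.
- racked_long_mid (a point): Centre of a long rung (110) already lying in the outer long slot; leave it there.
- racked_short_mid (a point): Centre of a short rung (70) already lying in the outer short slot; leave it there.
- wrench: Bystander, to be left where it is: steel open-ended wrench, 170 long; origin at its underside.
- sanding_block: Bystander, to be left where it is: cork sanding block 60 x 110 x 35; origin at its underside.
- glue: Bystander, to be left where it is: white glue bottle, 60 across, 170 tall; origin at its underside.
- tape: Bystander, to be left where it is: roll of paper tape, 100 across, 25 high; origin at its underside.
- throat_plate: Bystander, to be left where it is: flat aluminium saw insert plate 85 x 270 x 10; origin at its underside.
- screw_jar: Bystander, to be left where it is: glass screw jar, 64 across, 60 tall; origin at its underside.
Not all that is in view belongs to the job. Leave any black look-alike of the part that bears rung_long_mid alone.

How it is judged:
By the outcome, as a careful person would: the job done as asked, in the order asked, and still so for the second after the job is handed in, while the arm keeps its last pose, push and grip.
It also fails if it takes over 58 s, if anything falls off the work surface, if the arm or the gripper's body presses on something with over 40 N, if the wrist force passes 120 N, or if a joint passes its speed limit or range.

ROBOT

A 6-joint arm with a two-finger parallel gripper is mounted at the origin on the work surface. World frame = base frame: x ahead of the robot, y to its left, z up, the work surface at z = 0. Lengths are in m, angles in rad, forces in N, time in s.
With the tool pointing down it reaches from about 0.375 to 0.975 m from the base axis. Payload 3.8 kg.
Tool frame: the origin (TCP) lies on the centre line of the jaws, within the pads' length; the fingertips stand 14 mm ahead of it and the grasp point (between the pads) lies 5 mm behind it; x points along the fingers, y is the direction in which the jaws open and shut, and the axes are right-handed (so a half turn about x gives the same grasp; the last joint's range is limited). The gripper opens to 85 mm and grips with 20 to 120 N. Pads are 22 mm wide; open, the fingers measure 114 mm over their backs; the gripper's body (76 mm by 85 mm) begins 54 mm behind the grasp point. The pads swing forward as they close: fully open they stand 13 mm farther back than shut.
Start: joints at [-0.037, 0.264, 1.604, -0, 1.274, -0.037], TCP at [0.675, -0, 0.245] pointing down, gripper open.
Joint ranges: [-2.63, 2.63], [-0.94, 2.18], [0.31, 2.57], [-1.31, 4.45], [0, 2.66], [-2.55, 2.55]. Speed limits (rad/s): [2.57, 2.57, 3.14, 3.14, 3.14, 3.14].

INTERFACE

Orientations are given as a rotation vector (axis times angle).
In Python, from workcell import bot gives the robot as it stands.
- The arm moves only by the shell command python3 -m creep 'ROWS' [FORCE]. ROWS is JSON, a list of rows, each an object with "grip": the finger opening in cm, from 0 to 8.54; "dp": the shift along the tool's x, y, z in cm, a list of three; "rotation": the turn, a rotation vector about the tool's x, y, z in rad, a list of three. A call has 1 to 5 rows; each row is the pose to reach, as a shift and turn from the pose commanded when the call began, along the tool's axes at that moment; what a row does not reach only later rows make up. A row lasts 1/12 s, in which the tool goes at most 41.7 mm and 7.16 degrees, less where a joint would pass 70% of its speed; a pose out of reach is approached as far as the arm can. A call with a gripper value outside its range is refused whole. The fingers move at their own pace and stop on an object; FORCE is the grip in N (left out, the last holds). Time passes only in rows, so rows that repeat a pose let the fingers close. It gives the time, the measured TCP pose, the force and the opening at its end, in the units of the state.
- bot.read_state(): the state, without advancing time (a new reading comes with each control period).
- bot.read_camera(name): name is "scene" or "side" or "wrist"; returns (picture, depth): 384x512x3 uint8, red, green, blue; 384x512 float32, m along the optical axis (not along the pixel's ray), 0 where there is no reading.
- bot.get_calibration(name): a dict with "fx", "fy", "cx", "cy" (pixels), "rvec" (rotation vector, rad) and "tvec" (3), from world to camera coordinates, as OpenCV has them. Camera axes: x right, y down, z forward; pixel columns grow to the right and rows downward; lengths in m; the calibration is good to about 2 mm. A picture is of the moment at which its call begins: read the wrist's pose just before it. get_calibration takes no time and is no camera call; for the wrist camera it gives the pose at the moment of the call.
- bot.finish_job(): hands the job in, once; it reports no verdict.
The state is a dict: "time": time; "q": joint angles; "joint_vel": joint speeds; "joint_torque": joint torques, N m; "tool_pos": TCP position; "tcp_rot": TCP orientation; "wrist_force": force on the tool from outside, world axes, zero at the start; "torque": the same for the moment, N m; "width": opening from 0.0 (shut) to 1.0 (fully open).
Only numpy, scipy, OpenCV 4.12 (cv2) and the standard library are available. Lean on these libraries where they do the work, as an engineer would, in place of code of your own. Each camera call takes 0.05 s, during which the arm holds its last target.

## Working session

There is one attempt and no reset: what is moved stays moved. The work goes in short steps, Python scripts to look and compute and a shell command to move; the robot and the scene stay as the last step left them, time stands still between calls to the robot, and variables do not carry over. Pictures are saved under pics/ and viewed, and the job is handed in when it is done.

```bash
ls; mkdir -p pics; python3 - <<'E'
from workcell import bot
import cv2
s=bot.read_state(); print(s)
for n in("scene","side","wrist"):
    c=bot.get_calibration(n); print(n,c)
    p,d=bot.read_camera(n); cv2.imwrite(f"pics/{n}0.png",p[:,:,::-1])
    import numpy as np; np.savez(f"pics/{n}0.npz",p=p,d=d,**{k:np.array(v) for k,v in c.items()})
E
```

```text
pics
{'time': 0.0, 'q': array([-3.68584036e-02,  2.64743973e-01,  1.60538702e+00,  1.21294578e-05,
        1.27371641e+00, -3.69141614e-02]), 'joint_vel': array([-1.30538799e-03,  6.77464953e-04,  3.46271131e-05,  1.19943177e-03,
        8.26761580e-04,  1.01580247e-03]), 'joint_torque': array([ 6.10465631e-04, -5.15121067e+01, -3.67308676e+01, -4.07824507e-05,
        1.31324201e-02,  1.46811578e-05]), 'tool_pos': array([6.74288556e-01, 5.63357981e-05, 2.43961159e-01]), 'tcp_rot': array([ 1.20816494,  1.21095283, -1.21077512]), 'wrist_force': array([0.25618912, 0.63778539, 0.9998606 ]), 'torque': array([ 0.03080773,  0.05220257, -0.02793902]), 'width': 1.0030925188129778}
scene {'fx': 385.35288444138786, 'fy': 385.35288444138786, 'cx': 257.25117742993245, 'cy': 191.75652951721472, 'rvec': array([ 2.07753382,  1.63648384, -0.49650943]), 'tvec': array([-0.08633718, -0.38197264,  1.81472961])}
side {'fx': 467.5833304118548, 'fy': 467.5833304118548, 'cx': 251.81814699858222, 'cy': 191.204917962233, 'rvec': array([ 2.39603834, -0.25471219,  0.08608269]), 'tvec': array([-0.49862252,  0.08938338,  1.42714088])}
wrist {'fx': 264.75998119566725, 'fy': 264.75998119566725, 'cx': 251.7167409055683, 'cy': 190.83592751639236, 'rvec': array([-2.82276782e+00, -1.34232252e-03,  3.91704369e-03]), 'tvec': array([-0.67465435, -0.04045055,  0.38105808])}
```

View pics/scene0.png

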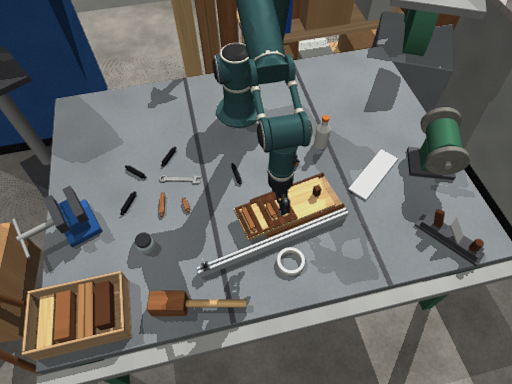

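View pics/side0.png

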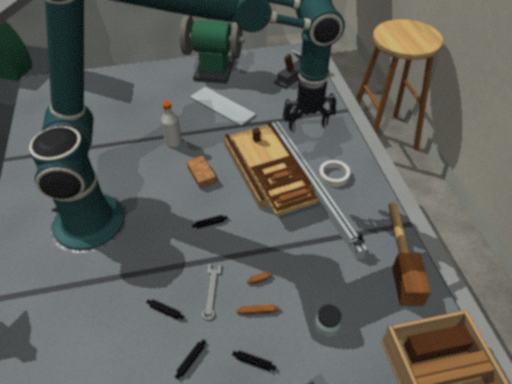

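View pics/wrist0.png

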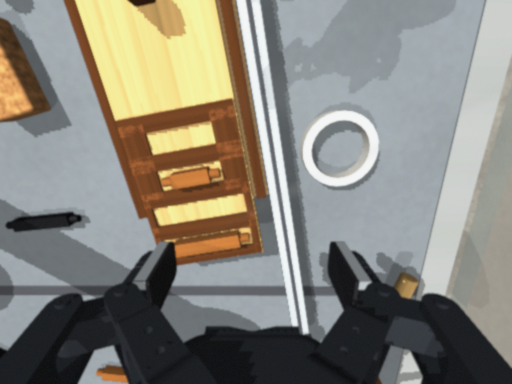

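```bash
cat > h.py <<'E'
import numpy as np, cv2
def load(f):
    z=np.load(f); return {k:z[k] for k in z.files}
def snap(bot,n,tag):
    c=bot.get_calibration(n); p,d=bot.read_camera(n)
    cv2.imwrite(f"pics/{n}{tag}.png",p[:,:,::-1]); v=dict(p=p,d=d,**{k:np.array(x) for k,x in c.items()})
    np.savez(f"pics/{n}{tag}.npz",**v); return v
def pts(v):
    h,w=v['d'].shape; u,r=np.meshgrid(np.arange(w),np.arange(h)); d=v['d'].astype(float)
    P=np.stack([(u-v['cx'])/v['fx']*d,(r-v['cy'])/v['fy']*d,d],-1)
    R,_=cv2.Rodrigues(v['rvec']); W=(P-v['tvec'])@R; W[d<=0]=np.nan; return W
def ray(v,uv,z):
    R,_=cv2.Rodrigues(v['rvec']); C=-R.T@v['tvec']
    uv=np.atleast_2d(uv).astype(float); D=np.c_[(uv[:,0]-v['cx'])/v['fx'],(uv[:,1]-v['cy'])/v['fy'],np.ones(len(uv))]@R
    return C+D*((z-C[2])/D[:,2])[:,None]
def proj(v,X): return cv2.projectPoints(np.atleast_2d(X).astype(float),v['rvec'],v['tvec'],np.array([[v['fx'],0,v['cx']],[0,v['fy'],v['cy']],[0,0,1.]]),None)[0][:,0]
E
python3 - <<'E'
from h import *
v=load('pics/side0.npz'); W=pts(v)
hsv=cv2.cvtColor(v['p'],cv2.COLOR_RGB2HSV)
m=((hsv[...,0]>5)&(hsv[...,0]<22)&(hsv[...,1]>110)&(hsv[...,2]>70)).astype(np.uint8)
m[:262]=0;m[320:]=0;m[:,:230]=0;m[:,290:]=0
n,l,st,ce=cv2.connectedComponentsWithStats(m)
for i in range(1,n):
    if st[i,4]<40: continue
    P=W[l==i]; print(st[i],ce[i],np.nanmean(P,0),np.nanmax(P[:,2]))
    uv=np.argwhere(l==i)[:,::-1]; Q=ray(v,uv,.012)[:,:2]; print(cv2.minAreaRect((Q*1000).astype(np.float32)))
    T=P[P[:,2]>.013][:,:2]; print('top',len(T),cv2.minAreaRect((T*1000).astype(np.float32)))
p=v['p']; cv2.imwrite('pics/side0c.png',cv2.resize(p[110:330,130:400,::-1],None,fx=2.7,fy=2.7,interpolation=cv2.INTER_CUBIC))
v=load('pics/scene0.npz');p=v['p']; cv2.imwrite('pics/scene0c.png',cv2.resize(p[140:280,110:360,::-1],None,fx=3.2,fy=3.2,interpolation=cv2.INTER_CUBIC))
R,_=cv2.Rodrigues(np.array([1.208,1.211,-1.2108]));print(R.round(3))
E
```

```text
[248 272  23  12 143] [259.35664336 277.46853147] [ 0.46404299 -0.3154973   0.0148243 ] 0.020871907724561
((463.77197265625, -314.38287353515625), (66.3400650024414, 22.87617301940918), 10.601922988891602)
top 108 ((461.4970397949219, -315.8294372558594), (61.88142395019531, 18.901479721069336), 12.161844253540039)
[237 305  41  10 268] [257.18283582 309.10820896] [ 0.43794419 -0.40666676  0.01538957] 0.02187076700521594
((437.9865417480469, -405.31634521484375), (21.974393844604492, 103.9995346069336), 81.46623992919922)
top 216 ((439.0392761230469, -406.1083984375), (19.880290985107422, 101.23951721191406), 80.1419906616211)
[[-0.002  1.     0.   ]
 [ 0.     0.    -1.   ]
 [-1.    -0.002 -0.   ]]
```

View pics/side0c.png

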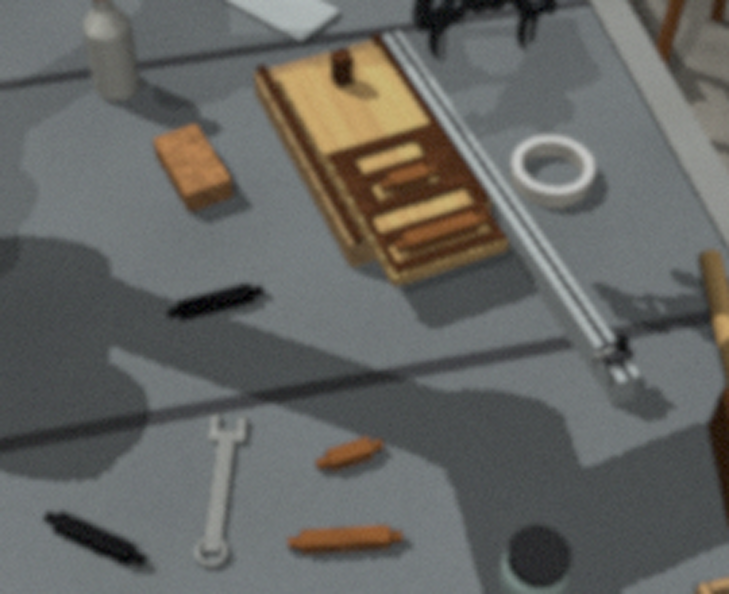

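View pics/scene0c.png

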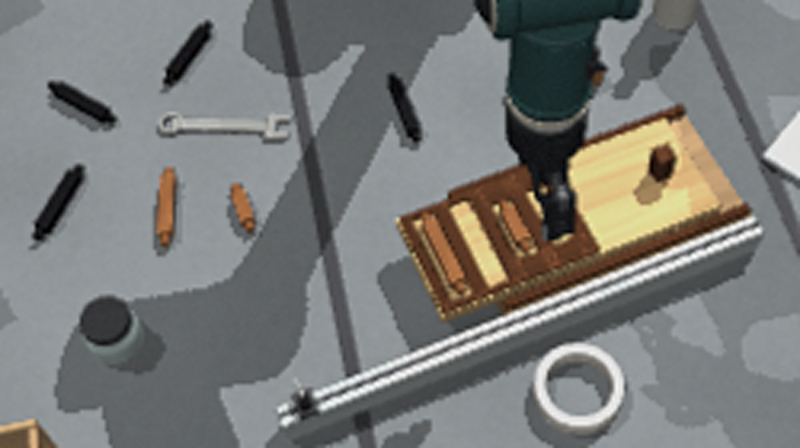

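```bash
python3 - <<'E'
from h import *
v=load('pics/wrist0.npz'); W=pts(v); R,_=cv2.Rodrigues(v['rvec']); print('cam',-R.T@v['tvec'])
p=v['p']; hsv=cv2.cvtColor(p,cv2.COLOR_RGB2HSV)
for uv in [(185,138),(200,211),(230,205),(160,60),(125,110),(200,185),(235,246)]: print(uv,p[uv[1],uv[0]],hsv[uv[1],uv[0]],W[uv[1],uv[0]].round(4))
m=((hsv[...,0]>15)&(hsv[...,0]<35)&(hsv[...,2]>150)&(hsv[...,1]>40)).astype(np.uint8)
n,l,st,ce=cv2.connectedComponentsWithStats(m,connectivity=4)
for i in range(1,n):
    if st[i,4]<150: continue
    uv=np.argwhere(l==i)[:,::-1]; Q=ray(v,uv,.058)[:,:2]; print(st[i],ce[i].round(1),Q.mean(0).round(4),cv2.minAreaRect((Q*1000).astype(np.float32)),np.nanmedian(W[l==i][:,2]))
cv2.imwrite('pics/w0c.png',cv2.resize(p[0:280,60:340,::-1],None,fx=2.1,fy=2.1,interpolation=cv2.INTER_CUBIC))
E
```

```text
cam [0.67568073 0.08136222 0.37260669]
(185, 138) [246 226 143] [ 24 107 246] [0.5963 0.0427 0.0576]
(200, 211) [245 233 150] [ 26  99 245] [ 0.6083 -0.0501  0.0574]
(230, 205) [245 238 156] [ 28  93 245] [ 0.6472 -0.0412  0.0587]
(160, 60) [245 231 147] [ 26 102 245] [0.5758 0.1258 0.0574]
(125, 110) [245 236 153] [ 27  96 245] [0.5302 0.0742 0.0573]
(200, 185) [106  65  34] [ 13 173 106] [ 0.6114 -0.0136  0.0623]
(235, 246) [199 125  63] [ 14 174 199] [ 0.6538 -0.0899  0.0765]
[   75     0   160   121 14550] [156.9  54.1] [0.5734 0.1304] ((575.1646728515625, 133.4757843017578), (141.48048400878906, 120.2912826538086), 9.860590934753418) 0.05793866747180726
[  0  88  24  25 300] [11.7 99.9] [0.4043 0.085 ] ((405.61517333984375, 84.32969665527344), (25.822179794311523, 25.138778686523438), 7.858388900756836) 0.03499926212633826
[ 147  121   69   34 1547] [181.5 137.8] [0.5922 0.0429] ((591.89404296875, 42.70734405517578), (78.32063293457031, 27.133480072021484), 10.34932804107666) 0.05785715548190646
[158 160  64  20 358] [189.2 168.5] [0.5986 0.0061] ((598.85302734375, 4.91257381439209), (78.21139526367188, 12.894835472106934), 8.911620140075684) 0.05810874532271123
[ 154  193   93   33 1726] [200.8 209.5] [ 0.6094 -0.0478] ((608.5294799804688, -48.085853576660156), (118.03935241699219, 26.404611587524414), 10.458023071289062) 0.05778575232634081
[402 280  15  18 175] [408.3 288.6] [ 0.8976 -0.1686] ((895.0262451171875, -168.9021759033203), (26.186195373535156, 21.19757080078125), 77.40299987792969) 0.04876402604430079
```

View pics/w0c.png

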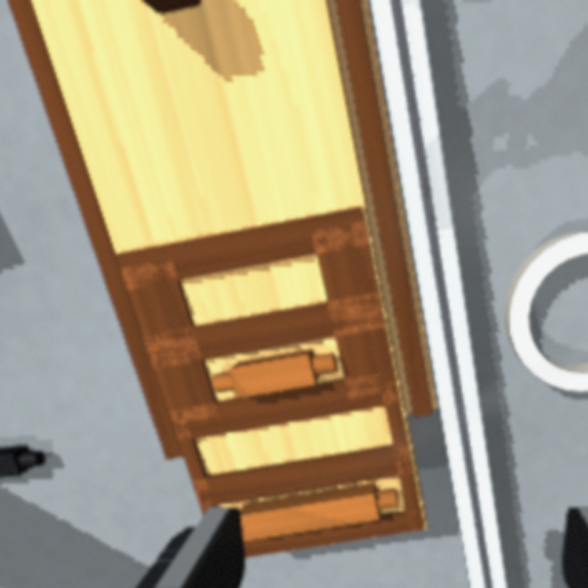

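```bash
cat > go.py <<'E'
import sys,numpy as np
from scipy.spatial.transform import Rotation as Ro
from workcell import bot
x,y,z,a=map(float,sys.argv[1:5]); a=np.radians(a); n=int(sys.argv[5]) if len(sys.argv)>5 else 0
s=bot.read_state(); R=Ro.from_rotvec(s['tcp_rot'])
T=Ro.from_matrix(np.array([[0,np.cos(a),np.sin(a)],[0,np.sin(a),-np.cos(a)],[-1,0,0]]))
d=R.inv().apply(np.array([x,y,z])-s['tool_pos'])*100; r=(R.inv()*T).as_rotvec()
print('t',s['time'],'p',s['tool_pos'].round(4),'F',s['wrist_force'].round(1),'w',round(s['width'],3),'q',s['q'].round(2))
print('dp',d.round(2),'rot',r.round(3),'rows>=',np.linalg.norm(d)/4.17,np.linalg.norm(r)/.125)
for k in range(1,min(n,5)+1): print(k,(d*k/n).round(2),(r*k/n).round(3))
E
python3 go.py .42 -.38 .245 -90 14
```

```text
t 0.15 p [0.6745 0.     0.2442] F [-0.4  0.3 -0.6] w 1.0 q [-0.04  0.26  1.61  0.    1.27 -0.04]
dp [ -0.04 -25.45  38.  ] rot [1.571e+00 1.000e-03 1.000e-03] rows>= 10.967506398189004 12.56622978460662
1 [-0.   -1.82  2.71] [0.112 0.    0.   ]
2 [-0.01 -3.64  5.43] [0.224 0.    0.   ]
3 [-0.01 -5.45  8.14] [0.337 0.    0.   ]
4 [-1.000e-02 -7.270e+00  1.086e+01] [0.449 0.    0.   ]
5 [-1.000e-02 -9.090e+00  1.357e+01] [0.561 0.    0.001]
```

```bash
python3 -m creep '[{"grip":8.5,"dp":[0,-1.8,2.7],"rotation":[0.11,0,0]},{"grip":8.5,"dp":[0,-3.6,5.4],"rotation":[0.22,0,0]},{"grip":8.5,"dp":[0,-5.4,8.1],"rotation":[0.33,0,0]},{"grip":8.5,"dp":[0,-7.2,10.8],"rotation":[0.44,0,0]},{"grip":8.5,"dp":[0,-9,13.5],"rotation":[0.55,0,0]}]' 40; python3 go.py .42 -.38 .245 -90 9
```

```text
time: 0.57
tool_pos: [0.5838, -0.1358, 0.2448]
tcp_rot: [1.605, 0.894, -1.606]
wrist_force: [0.4, -0.8, 0.1]
width: 0.997
t 0.5667 p [ 0.5838 -0.1358  0.2448] F [ 0.4 -0.8  0.1] w 0.997 q [-0.27  0.12  1.77 -0.    1.25  0.28]
dp [-1.000e-02 -1.060e+00  2.938e+01] rot [1.016e+00 1.000e-03 1.000e-03] rows>= 7.050648139255082 8.127290898061897
1 [-0.   -0.12  3.26] [0.113 0.    0.   ]
2 [-0.   -0.24  6.53] [0.226 0.    0.   ]
3 [-0.   -0.35  9.79] [0.339 0.    0.   ]
4 [-0.   -0.47 13.06] [0.452 0.    0.   ]
5 [-1.000e-02 -5.900e-01  1.632e+01] [0.564 0.    0.   ]
```

```bash
python3 -m creep '[{"grip":8.5,"dp":[0,-0.1,3.3],"rotation":[0.113,0,0]},{"grip":8.5,"dp":[0,-0.2,6.5],"rotation":[0.226,0,0]},{"grip":8.5,"dp":[0,-0.3,9.8],"rotation":[0.339,0,0]},{"grip":8.5,"dp":[0,-0.5,13],"rotation":[0.452,0,0]},{"grip":8.5,"dp":[0,-0.6,16.3],"rotation":[0.564,0,0]}]'; python3 go.py .42 -.38 .245 -90 4
```

```text
time: 0.98
tool_pos: [0.4934, -0.2717, 0.245]
tcp_rot: [1.971, 0.453, -1.971]
wrist_force: [1.0, -0.0, 0.4]
width: 0.995
t 0.9833 p [ 0.4934 -0.2717  0.245 ] F [ 1.  -0.   0.4] w 0.995 q [-0.55  0.05  1.85  0.    1.24  0.57]
dp [ 0.    6.54 11.33] rot [0.451 0.    0.   ] rows>= 3.137421356405175 3.611102461766634
1 [0.   1.64 2.83] [0.113 0.    0.   ]
2 [0.   3.27 5.66] [0.226 0.    0.   ]
3 [0.   4.91 8.5 ] [0.339 0.    0.   ]
4 [ 0.    6.54 11.33] [0.451 0.    0.   ]
```

```bash
python3 -m creep '[{"grip":8.5,"dp":[0,1.6,2.8],"rotation":[0.113,0,0]},{"grip":8.5,"dp":[0,3.3,5.7],"rotation":[0.226,0,0]},{"grip":8.5,"dp":[0,4.9,8.5],"rotation":[0.339,0,0]},{"grip":8.5,"dp":[0,6.5,11.3],"rotation":[0.451,0,0]},{"grip":8.5,"dp":[0,6.5,11.3],"rotation":[0.451,0,0]}]'; cat > rungs.py <<'E'
import sys
from h import *
from workcell import bot
print(bot.read_state()['tool_pos'])
v=snap(bot,'wrist',sys.argv[1])
hsv=cv2.cvtColor(v['p'],cv2.COLOR_RGB2HSV)
m=((hsv[...,0]>5)&(hsv[...,0]<22)&(hsv[...,1]>110)&(hsv[...,2]>70)).astype(np.uint8)
n,l,st,ce=cv2.connectedComponentsWithStats(m); W=pts(v)
for i in range(1,n):
    if st[i,4]<200: continue
    P=W[l==i]; T=P[P[:,2]>np.nanmax(P[:,2])-.006][:,:2]
    uv=np.argwhere(l==i)[:,::-1]; Q=ray(v,uv,.009)[:,:2]
    print(st[i],'z',np.nanpercentile(P[:,2],[2,50,98]).round(4)); print('  ray9',cv2.minAreaRect((Q*1000).astype(np.float32)));print('  top',cv2.minAreaRect((T*1000).astype(np.float32)))
E
python3 rungs.py 1
```

```text
time: 1.4
tool_pos: [0.4188, -0.383, 0.245]
tcp_rot: [-2.219, 0.005, 2.223]
wrist_force: [0.4, 0.4, -0.0]
width: 0.995
[ 0.41876281 -0.38301407  0.24501499]
[   0    0   29   60 1071] z [0.0443 0.0558 0.0628]
  ray9 ((580.08447265625, -95.77120208740234), (33.06618118286133, 67.42118835449219), 73.14031982421875)
  top ((570.592529296875, -130.02809143066406), (19.14722442626953, 47.777034759521484), 74.43462371826172)
[188 105  20  52 621] z [0.0119 0.0175 0.0194]
  ray9 ((464.036865234375, -310.0186462402344), (68.62091827392578, 19.367116928100586), 8.30176067352295)
  top ((464.774658203125, -311.5068664550781), (66.97463989257812, 17.878437042236328), 8.462703704833984)
[256 108  22  80 945] z [0.0125 0.0177 0.0192]
  ray9 ((439.2569885253906, -402.5169372558594), (18.002662658691406, 109.88492584228516), 81.6680908203125)
  top ((440.231201171875, -402.0912170410156), (17.474102020263672, 107.79828643798828), 81.51991271972656)
```

View pics/wrist1.png

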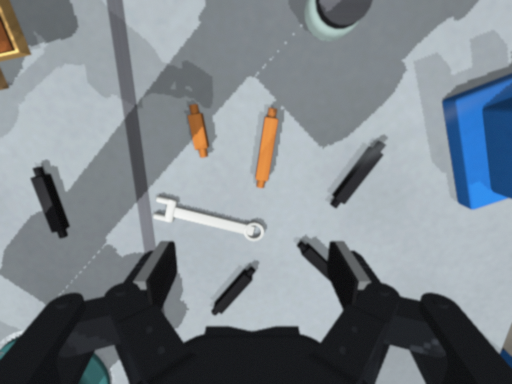

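```bash
python3 go.py .440 -.402 .10 -98.5 4
```

```text
t 1.45 p [ 0.4201 -0.381   0.2449] F [-0.5  0.2  0.2] w 0.994 q [-0.78  0.06  1.84 -0.    1.24  0.79]
dp [14.49  2.1  -1.99] rot [ 0.15   0.001 -0.   ] rows>= 3.544447768590327 1.199580141654231
1 [ 3.62  0.53 -0.5 ] [ 0.037  0.    -0.   ]
2 [ 7.25  1.05 -1.  ] [ 0.075  0.    -0.   ]
3 [10.87  1.58 -1.49] [ 0.112  0.001 -0.   ]
4 [14.49  2.1  -1.99] [ 0.15   0.001 -0.   ]
```

```bash
python3 -m creep '[{"grip":4.5,"dp":[3.6,0.5,-0.5],"rotation":[0.04,0,0]},{"grip":4.5,"dp":[7.2,1,-1],"rotation":[0.08,0,0]},{"grip":4.5,"dp":[10.8,1.6,-1.5],"rotation":[0.11,0,0]},{"grip":4.5,"dp":[14.5,2.1,-2],"rotation":[0.15,0,0]},{"grip":4.5,"dp":[14.5,2.1,-2],"rotation":[0.15,0,0]}]';python3 rungs.py 2; python3 go.py .440 -.402 .021 -98.5 4
```

```text
time: 1.87
tool_pos: [0.4387, -0.3951, 0.0916]
tcp_rot: [-2.131, 0.143, 2.154]
wrist_force: [-2.1, 2.2, -0.4]
width: 0.528
[ 0.43874945 -0.39507135  0.0915681 ]
[ 252  136   23  124 2396] z [0.0123 0.0178 0.0191]
  ray9 ((437.8856506347656, -402.7648620605469), (18.016908645629883, 111.87986755371094), 81.5521011352539)
  top ((439.9246520996094, -402.8043518066406), (17.347211837768555, 109.2332534790039), 81.49530792236328)
[ 127  147   45   80 1885] z [0.0055 0.0174 0.0191]
  ray9 ((463.0337829589844, -310.5447082519531), (71.025634765625, 24.45254898071289), 8.176421165466309)
  top ((464.3436279296875, -311.6385192871094), (69.16680145263672, 18.93810272216797), 8.561554908752441)
t 1.9167 p [ 0.4397 -0.3961  0.0951] F [ 1.1 -0.3 -0.1] w 0.526 q [-0.78  0.25  1.92  0.    0.99  0.94]
dp [ 7.41  0.64 -0.17] rot [0.007 0.009 0.007] rows>= 1.7830234601483352 0.10394037688329454
1 [ 1.85  0.16 -0.04] [0.002 0.002 0.002]
2 [ 3.7   0.32 -0.09] [0.003 0.004 0.003]
3 [ 5.55  0.48 -0.13] [0.005 0.007 0.005]
4 [ 7.41  0.64 -0.17] [0.007 0.009 0.007]
```

View pics/wrist2.png

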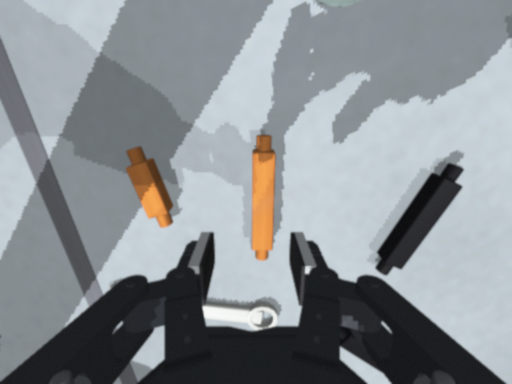

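```bash
python3 -m creep '[{"grip":4.0,"dp":[0,0,0],"rotation":[0,0,0]},{"grip":4.0,"dp":[0,0,0],"rotation":[0,0,0]},{"grip":4.0,"dp":[0,0,0],"rotation":[0,0,0]}]'; python3 go.py .440 -.402 .021 -98.5 4;python3 rungs.py 3
```

```text
time: 2.17
tool_pos: [0.4438, -0.401, 0.1036]
tcp_rot: [-2.153, 0.158, 2.144]
wrist_force: [0.2, -0.2, 0.8]
width: 0.466
t 2.1667 p [ 0.4438 -0.401   0.1036] F [ 0.2 -0.2  0.8] w 0.466 q [-0.78  0.24  1.91  0.    0.99  0.94]
dp [8.26 0.12 0.4 ] rot [ 0.005 -0.004 -0.003] rows>= 1.9841283686882762 0.06064337262553409
1 [2.07 0.03 0.1 ] [ 0.001 -0.001 -0.001]
2 [4.13 0.06 0.2 ] [ 0.003 -0.002 -0.002]
3 [6.2  0.09 0.3 ] [ 0.004 -0.003 -0.002]
4 [8.26 0.12 0.4 ] [ 0.005 -0.004 -0.003]
[ 0.44381531 -0.40103885  0.10364455]
[ 245  142   21  118 2091] z [0.0124 0.0178 0.0191]
  ray9 ((438.22662353515625, -402.8190002441406), (17.572643280029297, 112.61190795898438), 82.05020141601562)
  top ((439.87066650390625, -402.9346923828125), (16.917579650878906, 109.31756591796875), 82.0354232788086)
[ 127  153   43   76 1668] z [0.0051 0.0173 0.0192]
  ray9 ((463.3422546386719, -310.86175537109375), (70.84812927246094, 24.005294799804688), 8.039416313171387)
  top ((464.6593933105469, -312.0353698730469), (69.04817199707031, 17.785083770751953), 8.256169319152832)
```

```bash
python3 -m creep '[{"grip":4.0,"dp":[3,0.1,0.1],"rotation":[0,0,0]},{"grip":4.0,"dp":[6,0.2,0.3],"rotation":[0,0,0]},{"grip":4.0,"dp":[7.7,0.2,0.4],"rotation":[0,0,0]},{"grip":4.0,"dp":[8.2,0.2,0.4],"rotation":[0,0,0]},{"grip":4.0,"dp":[8.2,0.2,0.4],"rotation":[0,0,0]}]'; python3 -m creep '[{"grip":4.0,"dp":[0,0,0],"rotation":[0,0,0]},{"grip":4.0,"dp":[0,0,0],"rotation":[0,0,0]}]';python3 go.py .440 -.403 .021 -98.5
```

```text
time: 2.63
tool_pos: [0.4374, -0.4009, 0.0181]
tcp_rot: [-2.145, 0.154, 2.147]
wrist_force: [0.6, -0.8, 0.3]
width: 0.469
time: 2.8
tool_pos: [0.4393, -0.4027, 0.0207]
tcp_rot: [-2.151, 0.158, 2.144]
wrist_force: [0.7, -1.3, 0.1]
width: 0.466
t 2.8 p [ 0.4393 -0.4027  0.0207] F [ 0.7 -1.3  0.1] w 0.466 q [-0.78  0.35  1.96  0.    0.84  0.93]
dp [-0.03  0.02 -0.07] rot [ 0.004 -0.003 -0.002] rows>= 0.019243896053818477 0.047480100584819225
```

Good. Close and check.

```bash
python3 -m creep '[{"grip":1.4,"dp":[0,0,0],"rotation":[0,0,0]},{"grip":1.4,"dp":[0,0,0],"rotation":[0,0,0]},{"grip":1.4,"dp":[0,0,0],"rotation":[0,0,0]},{"grip":1.4,"dp":[0,0,0],"rotation":[0,0,0]},{"grip":1.4,"dp":[0,0,0],"rotation":[0,0,0]}]' 30; python3 -m creep '[{"grip":1.4,"dp":[0,0,0],"rotation":[0,0,0]},{"grip":1.4,"dp":[0,0,0],"rotation":[0,0,0]}]'
```

```text
time: 3.22
tool_pos: [0.439, -0.4024, 0.0202]
tcp_rot: [-2.15, 0.157, 2.145]
wrist_force: [0.7, -0.8, 7.3]
width: 0.197
time: 3.38
tool_pos: [0.439, -0.4024, 0.0202]
tcp_rot: [-2.15, 0.157, 2.145]
wrist_force: [-1.1, 0.2, 7.1]
width: 0.204
```

```bash
python3 -m creep '[{"grip":1.4,"dp":[-2,0,0],"rotation":[0,0,0]},{"grip":1.4,"dp":[-6,0,0],"rotation":[0,0,0]},{"grip":1.4,"dp":[-10,0,0],"rotation":[0,0,0]},{"grip":1.4,"dp":[-14,0,0],"rotation":[0,0,0]},{"grip":1.4,"dp":[-14,0,0],"rotation":[0,0,0]}]'; python3 go.py .6085 -.048 .16 -79.6 11
```

```text
time: 3.8
tool_pos: [0.4422, -0.4056, 0.1686]
tcp_rot: [-2.165, 0.167, 2.138]
wrist_force: [0.9, -1.6, 1.1]
width: 0.201
t 3.8 p [ 0.4422 -0.4056  0.1686] F [ 0.9 -1.6  1.1] w 0.201 q [-0.78  0.17  1.86  0.    1.09  0.93]
dp [  0.64 -37.78 -11.32] rot [-0.326 -0.011 -0.012] rows>= 9.459210499696837 2.608148379664431
1 [ 0.06 -3.43 -1.03] [-0.03  -0.001 -0.001]
2 [ 0.12 -6.87 -2.06] [-0.059 -0.002 -0.002]
3 [  0.17 -10.3   -3.09] [-0.089 -0.003 -0.003]
4 [  0.23 -13.74  -4.11] [-0.118 -0.004 -0.004]
5 [  0.29 -17.17  -5.14] [-0.148 -0.005 -0.005]
```

```bash
python3 -m creep '[{"grip":1.4,"dp":[0,-3,-1],"rotation":[0,0,0]},{"grip":1.4,"dp":[0,-7,-2.1],"rotation":[0,0,0]},{"grip":1.4,"dp":[0,-11,-3.3],"rotation":[0,0,0]},{"grip":1.4,"dp":[0,-15,-4.5],"rotation":[0,0,0]},{"grip":1.4,"dp":[0,-19,-5.6],"rotation":[0,0,0]}]'; python3 -m creep '[{"grip":1.4,"dp":[0,-4,-1.2],"rotation":[-0.08,0,0]},{"grip":1.4,"dp":[0,-8,-2.4],"rotation":[-0.16,0,0]},{"grip":1.4,"dp":[0,-12,-3.6],"rotation":[-0.24,0,0]},{"grip":1.4,"dp":[0,-16,-4.8],"rotation":[-0.33,0,0]},{"grip":1.4,"dp":[0,-18.5,-5.5],"rotation":[-0.33,0,0]}]'; python3 -m creep '[{"grip":1.4,"dp":[0,0,0],"rotation":[0,0,0]},{"grip":1.4,"dp":[0,0,0],"rotation":[0,0,0]},{"grip":1.4,"dp":[0,0,0],"rotation":[0,0,0]}]'
python3 - <<'E'
from h import *
from workcell import bot
print(bot.read_state()['tool_pos'])
v=snap(bot,'wrist','4');snap(bot,'side','4')
E
python3 go.py .6085 -.048 .16 -79.6
```

```text
time: 4.22
tool_pos: [0.521, -0.2198, 0.1584]
tcp_rot: [-2.147, 0.156, 2.145]
wrist_force: [0.5, -0.4, -0.6]
width: 0.2
time: 4.63
tool_pos: [0.6028, -0.0425, 0.1585]
tcp_rot: [2.123, 0.205, -2.12]
wrist_force: [0.6, -0.9, -1.0]
width: 0.201
time: 4.88
tool_pos: [0.6012, -0.0463, 0.158]
tcp_rot: [2.123, 0.198, -2.124]
wrist_force: [-0.0, -0.9, -0.4]
width: 0.197
[ 0.60115135 -0.0462972   0.15795064]
t 4.9833 p [ 0.6009 -0.0473  0.1581] F [-0.3 -1.  -1. ] w 0.2 q [-0.12  0.2   1.85 -0.    1.09  1.27]
dp [-0.19  0.21 -0.73] rot [ 0.003  0.001 -0.   ] rows>= 0.18788613203739982 0.0243683178743911
```

View pics/wrist4.png

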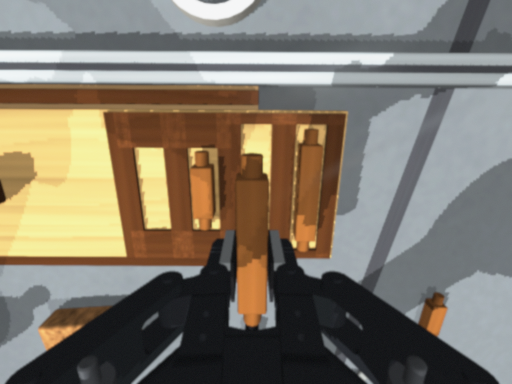

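View pics/side4.png

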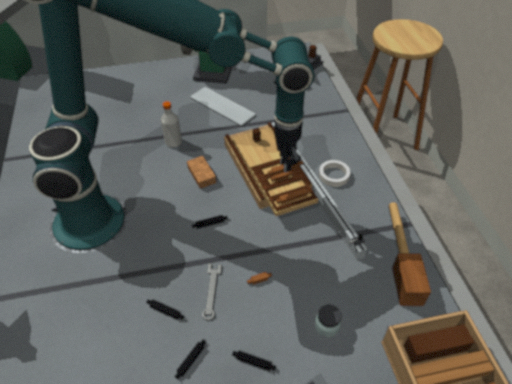

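```bash
cat > place.py <<'E'
import sys
from h import *
v=load(f'pics/wrist{sys.argv[1]}.npz'); W=pts(v)
p=v['p']; hsv=cv2.cvtColor(p,cv2.COLOR_RGB2HSV)
m=((hsv[...,0]>15)&(hsv[...,0]<35)&(hsv[...,2]>150)&(hsv[...,1]>40)).astype(np.uint8)
n,l,st,ce=cv2.connectedComponentsWithStats(m,connectivity=4)
for i in range(1,n):
    if st[i,4]<150: continue
    uv=np.argwhere(l==i)[:,::-1]; Q=ray(v,uv,.058)[:,:2]; r=cv2.minAreaRect((Q*1000).astype(np.float32)); print('pale',st[i],np.round(np.r_[r[0],r[1],r[2]],1),round(np.nanmedian(W[l==i][:,2]),4))
m=((hsv[...,0]>5)&(hsv[...,0]<19)&(hsv[...,1]>110)&(hsv[...,2]>50)).astype(np.uint8)
H=W[...,2]
for zlo,zhi in [(.068,.085),(.095,.25)]:
    k=(m>0)&(H>zlo)&(H<zhi); n,l,st,ce=cv2.connectedComponentsWithStats(k.astype(np.uint8))
    for i in range(1,n):
        if st[i,4]<150: continue
        P=W[l==i]; z=np.nanpercentile(P[:,2],[5,50,95]).round(4); r=cv2.minAreaRect((P[:,:2]*1000).astype(np.float32)); print('orange',st[i],np.round(np.r_[r[0],r[1],r[2]],1),z)
E
python3 place.py 4
```

```text
pale [196 107  92   6 232] [674.9 -23.3   3.9  75.   10.7] 0.0571
pale [    0   108   135   149 16982] [576.3 125.9 122.5 166.1  89.5] 0.058
pale [329 111  19 147 254] [ 621.6 -121.   138.7    5.2   11.8] 0.0574
pale [ 241  124   32   70 1123] [635.7 -43.1  61.2  26.3  10.5] 0.0579
pale [294 124  32  49 409] [653.9 -86.3  41.5  24.9  10.8] 0.0579
pale [ 135  147   37   82 2290] [591.6  43.1  77.3  25.4  10.5] 0.058
pale [188 147  30  47 328] [617.5   0.9  42.1  24.3  11.4] 0.058
orange [ 294  129   29  122 2499] [617.3 -90.9 109.5  18.3  10.3] [0.0707 0.0756 0.0767]
orange [ 190  151   25   79 1495] [602.2  -2.3  70.5  18.1  10.4] [0.0703 0.0755 0.0768]
orange [ 235  153   34  173 4994] [602.1 -45.2 110.8  19.1   9.5] [0.1508 0.1555 0.1566]
```

```bash
python3 go.py .6071 -.0488 .085 -79.2; python3 -m creep '[{"grip":1.4,"dp":[1.5,0.1,-0.6],"rotation":[-0.005,0,0]},{"grip":1.4,"dp":[4,0.2,-0.7],"rotation":[-0.005,0,0]},{"grip":1.4,"dp":[6,0.2,-0.7],"rotation":[-0.005,0,0]},{"grip":1.4,"dp":[6.9,0.2,-0.7],"rotation":[-0.005,0,0]},{"grip":1.4,"dp":[6.9,0.2,-0.7],"rotation":[-0.005,0,0]}]';python3 -m creep '[{"grip":1.4,"dp":[0,0,0],"rotation":[0,0,0]},{"grip":1.4,"dp":[0,0,0],"rotation":[0,0,0]},{"grip":1.4,"dp":[0,0,0],"rotation":[0,0,0]}]'; python3 go.py .6071 -.0488 .079 -79.2
```

```text
t 4.9833 p [ 0.6009 -0.0473  0.1581] F [-0.3 -1.  -1. ] w 0.2 q [-0.12  0.2   1.85 -0.    1.09  1.27]
dp [ 7.31  0.26 -0.58] rot [-0.004  0.001 -0.   ] rows>= 1.7586799368507773 0.03265474024445261
time: 5.4
tool_pos: [0.606, -0.0478, 0.0863]
tcp_rot: [2.117, 0.202, -2.129]
wrist_force: [-1.1, 0.1, -0.4]
width: 0.201
time: 5.65
tool_pos: [0.6101, -0.0472, 0.0911]
tcp_rot: [2.124, 0.202, -2.118]
wrist_force: [-0.6, 0.3, -0.4]
width: 0.198
t 5.65 p [ 0.6101 -0.0472  0.0911] F [-0.6  0.3 -0.4] w 0.198 q [-0.12  0.28  1.88 -0.    0.97  1.26]
dp [1.21 0.1  0.32] rot [ 0.002 -0.003 -0.001] rows>= 0.3010578900472564 0.0289157682954686
```

```bash
python3 - <<'E'
from h import *
from workcell import bot
print(bot.read_state()['tool_pos'])
v=snap(bot,'wrist','5'); print(bot.read_state()['tool_pos'])
E
python3 place.py 5
```

```text
[ 0.61006913 -0.04722532  0.09109589]
[ 0.61003116 -0.04713301  0.09105001]
pale [147 121 108   4 276] [673.9  -3.5   1.7  63.4  10.9] 0.0398
pale [    0   125   154   190 11970] [585.3  75.8  87.6 170.1  84.4] 0.0581
pale [209 128 171   6 401] [680.5 -59.1   2.2 102.    9.9] 0.0578
pale [233 147  41  82 777] [638.9 -41.9  54.5  25.4  10.3] 0.0579
pale [301 148  48 112 714] [635.4 -89.7  78.   24.8  10.6] 0.0579
pale [  88  178   53  103 3750] [591.2  43.5  76.7  24.7  10.4] 0.058
pale [161 178  43  98 768] [602.1  -1.9  72.2  24.6  10.9] 0.058
orange [235 153  34  27 396] [659.  -37.1  13.3  17.7  11.3] [0.0774 0.0835 0.0849]
orange [ 305  155   42  123 3575] [632.1 -88.   79.8  18.4  10.1] [0.0702 0.0756 0.0767]
orange [ 161  184   37   94 2549] [606.   -1.8  63.7  18.3  10.1] [0.07   0.0756 0.0768]
orange [ 87 271 107  52 158] [ 6.149e+02 -5.100e+00  6.200e+00  2.850e+01  4.000e-01] [0.12   0.1305 0.1487]
```

View pics/wrist5.png

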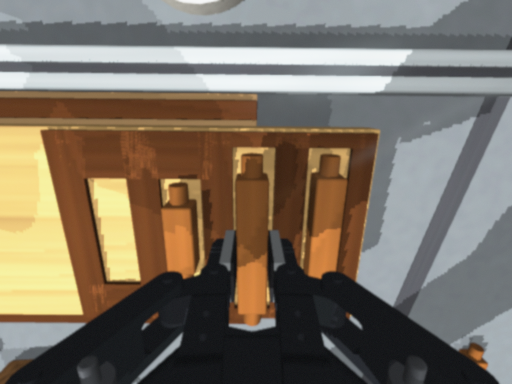

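```bash
python3 -m creep '[{"grip":1.4,"dp":[0,0.1,0.35],"rotation":[0,0,0]},{"grip":1.4,"dp":[0.4,0.1,0.35],"rotation":[0,0,0]},{"grip":1.4,"dp":[0.8,0.1,0.35],"rotation":[0,0,0]},{"grip":1.4,"dp":[1.1,0.1,0.35],"rotation":[0,0,0]},{"grip":1.4,"dp":[1.1,0.1,0.35],"rotation":[0,0,0]}]';python3 -m creep '[{"grip":1.4,"dp":[0,0,0],"rotation":[0,0,0]},{"grip":1.4,"dp":[0,0,0],"rotation":[0,0,0]}]'; python3 - <<'E'
from h import *
from workcell import bot
v=snap(bot,'wrist','6'); print(bot.read_state()['tool_pos'])
E
python3 place.py 6
```

```text
time: 6.12
tool_pos: [0.6054, -0.0484, 0.0782]
tcp_rot: [2.121, 0.203, -2.122]
wrist_force: [-1.1, -0.5, 1.7]
width: 0.201
time: 6.28
tool_pos: [0.6054, -0.0484, 0.0782]
tcp_rot: [2.121, 0.203, -2.122]
wrist_force: [-1.0, 0.0, 2.5]
width: 0.205
[ 0.60541402 -0.04843048  0.07818635]
pale [129 114 126   5 430] [673.   -1.7   2.1  67.6  11. ] 0.04
pale [   0  118  141  205 9466] [589.4  81.9  68.6 176.2  74.7] 0.0581
pale [203 121 189   6 510] [680.4 -58.7   1.9 102.8  10.1] 0.0578
pale [ 231  142   45   87 1323] [639.5 -41.8  53.   25.5  11. ] 0.0579
pale [305 143  53 130 837] [632.3 -90.4  84.5  24.7  10.5] 0.0579
pale [  73  175   59  112 4320] [591.2  43.6  77.1  24.5  10.4] 0.058
pale [153 176  47 100 854] [604.2  -1.3  67.7  24.5  10.4] 0.058
orange [ 310  151   47  127 4065] [633.9 -87.8  76.   18.3  10.3] [0.0702 0.0756 0.0767]
orange [ 235  154   34  172 5024] [606.4 -47.5 110.7  19.1  10.3] [0.0713 0.0758 0.0769]
orange [ 152  182   41   96 2851] [609.2  -1.4  56.6  18.3  10.7] [0.07   0.0756 0.0767]
orange [ 76 262 132  69 208] [609.8  -7.9   7.3  35.6   4.8] [0.1059 0.1172 0.139 ]
```

View pics/wrist6.png

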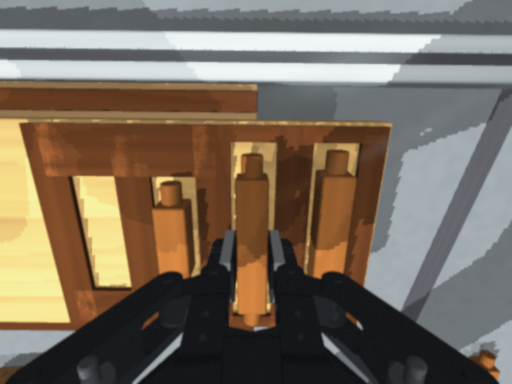

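```bash
python3 -m creep '[{"grip":2.8,"dp":[0,0,0],"rotation":[0,0,0]},{"grip":2.8,"dp":[0,0,0],"rotation":[0,0,0]},{"grip":2.8,"dp":[0,0,0],"rotation":[0,0,0]},{"grip":2.8,"dp":[-0.5,0,0],"rotation":[0,0,0]},{"grip":2.8,"dp":[-1.5,0,0],"rotation":[0,0,0]}]';python3 -m creep '[{"grip":2.8,"dp":[-2,0,0],"rotation":[0,0,0]},{"grip":3.5,"dp":[-4,0,0],"rotation":[0,0,0]},{"grip":4,"dp":[-6,0,0],"rotation":[0,0,0]},{"grip":4,"dp":[-8,0,0],"rotation":[0,0,0]},{"grip":4,"dp":[-8,0,0],"rotation":[0,0,0]}]'; python3 - <<'E'
from h import *
from workcell import bot
v=snap(bot,'wrist','7'); print(bot.read_state()['tool_pos'])
E
python3 place.py 7;python3 go.py .4646 -.3118 .10 -81.6
```

```text
time: 6.75
tool_pos: [0.6042, -0.0483, 0.0921]
tcp_rot: [2.118, 0.204, -2.125]
wrist_force: [-0.2, 0.1, -0.5]
width: 0.327
time: 7.17
tool_pos: [0.609, -0.0489, 0.1797]
tcp_rot: [2.131, 0.201, -2.11]
wrist_force: [0.8, 0.0, 1.4]
width: 0.467
[ 0.60805212 -0.04873046  0.177463  ]
pale [    0   116   133   137 16113] [573.3 144.1 144.1 141.7   8.6] 0.058
pale [318 120  16 134 293] [ 622.2 -120.4  139.    12.9   15. ] 0.0576
pale [238 131  28 114 976] [608.2 -47.8 117.8  25.5  10.1] 0.0579
pale [287 132  27  41 319] [655.3 -85.6  38.1  24.9  10.4] 0.058
pale [ 141  152   33   75 1921] [591.6  43.   77.3  25.6  10.4] 0.0581
pale [189 152  30  75 487] [600.3  -2.4  77.2  25.6  10.9] 0.058
orange [ 286  136   25  102 1847] [623.7 -89.8  96.9  18.4  10.4] [0.071  0.0756 0.0769]
orange [ 240  139   20  111 1940] [606.5 -47.1 109.9  17.7  11.3] [0.0713 0.0757 0.0769]
orange [ 191  156   22   72 1233] [602.5  -2.2  69.9  18.   10.3] [0.0704 0.0755 0.0768]
t 7.2167 p [ 0.6081 -0.0487  0.1775] F [ 0.7 -0.2  0.6] w 0.47 q [-0.12  0.19  1.82  0.    1.12  1.26]
dp [ 7.66 23.09 19.13] rot [ 0.044 -0.007 -0.002] rows>= 7.421843785307998 0.3587132120321846
```

View pics/wrist7.png

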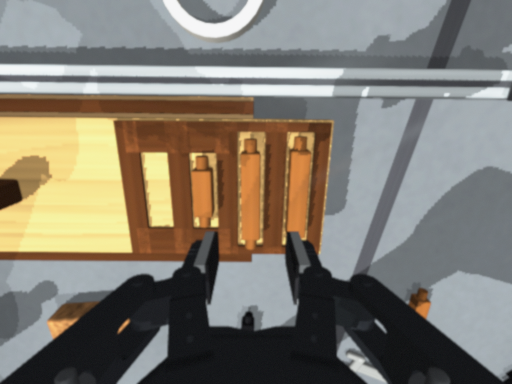

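```bash
python3 -m creep '[{"grip":4,"dp":[0,3,2.5],"rotation":[0,0,0]},{"grip":4,"dp":[0,6,5],"rotation":[0,0,0]},{"grip":4,"dp":[0,9,7.5],"rotation":[0,0,0]},{"grip":4,"dp":[0,12,10],"rotation":[0,0,0]},{"grip":4,"dp":[0,15,12.5],"rotation":[0.04,0,0]}]';python3 -m creep '[{"grip":4,"dp":[1.5,3,2.4],"rotation":[0,0,0]},{"grip":4,"dp":[3.5,6,4.9],"rotation":[0,0,0]},{"grip":4,"dp":[5.5,8,6],"rotation":[0,0,0]},{"grip":4,"dp":[7.6,8,6],"rotation":[0,0,0]},{"grip":4,"dp":[7.6,8,6],"rotation":[0,0,0]}]';python3 -m creep '[{"grip":4,"dp":[0,0,0],"rotation":[0,0,0]},{"grip":4,"dp":[0,0,0],"rotation":[0,0,0]},{"grip":4,"dp":[0,0,0],"rotation":[0,0,0]}]'; python3 rungs.py 8; python3 go.py .4646 -.3118 .021 -81.6
```

```text
time: 7.63
tool_pos: [0.5096, -0.2203, 0.1724]
tcp_rot: [2.142, 0.163, -2.144]
wrist_force: [0.7, -0.6, -0.4]
width: 0.465
time: 8.05
tool_pos: [0.4595, -0.3065, 0.092]
tcp_rot: [2.14, 0.166, -2.155]
wrist_force: [-0.7, 0.4, -0.7]
width: 0.47
time: 8.3
tool_pos: [0.4652, -0.3074, 0.0987]
tcp_rot: [2.144, 0.162, -2.14]
wrist_force: [0.5, 0.4, -0.3]
width: 0.467
[ 0.46524444 -0.30740293  0.09869608]
[ 247  164   21   77 1352] z [0.0116 0.0176 0.019 ]
  ray9 ((463.470703125, -311.9774475097656), (71.66919708251953, 17.748624801635742), 8.422698020935059)
  top ((465.1069641113281, -311.55621337890625), (69.29579162597656, 17.152671813964844), 8.431516647338867)
t 8.35 p [ 0.4654 -0.3075  0.0989] F [ 0.1 -0.3  0.4] w 0.472 q [-0.63  0.18  2.    0.    0.96  0.79]
dp [7.79 0.4  0.16] rot [ 0.006 -0.002 -0.002] rows>= 1.8709212302817668 0.05037005719133072
```

View pics/wrist8.png

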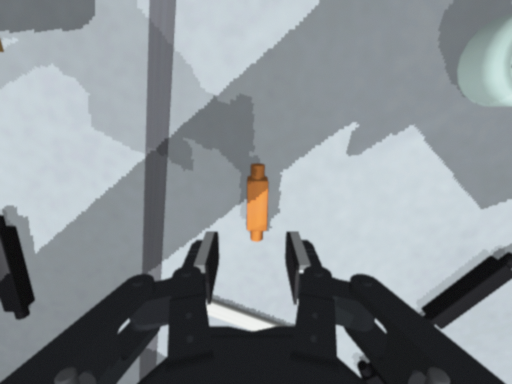

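```bash
python3 -m creep '[{"grip":4,"dp":[3,0.2,0.1],"rotation":[0,0,0]},{"grip":4,"dp":[6,0.4,0.2],"rotation":[0,0,0]},{"grip":4,"dp":[7.4,0.4,0.2],"rotation":[0,0,0]},{"grip":4,"dp":[7.7,0.4,0.2],"rotation":[0,0,0]},{"grip":4,"dp":[7.7,0.4,0.2],"rotation":[0,0,0]}]';python3 -m creep '[{"grip":4,"dp":[0,0,0],"rotation":[0,0,0]},{"grip":4,"dp":[0,0,0],"rotation":[0,0,0]}]'; python3 go.py .465 -.3116 .021 -81.6
```

```text
time: 8.77
tool_pos: [0.4627, -0.311, 0.02]
tcp_rot: [2.142, 0.164, -2.144]
wrist_force: [-0.4, 0.2, -0.5]
width: 0.464
time: 8.93
tool_pos: [0.4643, -0.3126, 0.0223]
tcp_rot: [2.145, 0.16, -2.139]
wrist_force: [-0.3, -0.1, -1.0]
width: 0.466
t 8.9333 p [ 0.4643 -0.3126  0.0223] F [-0.3 -0.1 -1. ] w 0.466 q [-0.64  0.29  2.03 -0.    0.82  0.78]
dp [ 0.13 -0.09 -0.09] rot [ 0.005 -0.003 -0.003] rows>= 0.043455474111112447 0.048105812381272116
```

```bash
python3 -m creep '[{"grip":1.4,"dp":[0,-0.1,0],"rotation":[0,0,0]},{"grip":1.4,"dp":[0,-0.1,0],"rotation":[0,0,0]},{"grip":1.4,"dp":[0,-0.1,0],"rotation":[0,0,0]},{"grip":1.4,"dp":[0,-0.1,0],"rotation":[0,0,0]},{"grip":1.4,"dp":[0,-0.1,0],"rotation":[0,0,0]}]' 30; python3 -m creep '[{"grip":1.4,"dp":[-1,0,0],"rotation":[0,0,0]},{"grip":1.4,"dp":[-4,0,0],"rotation":[0,0,0]},{"grip":1.4,"dp":[-8,0,0],"rotation":[0,0,0]},{"grip":1.4,"dp":[-12,0,0],"rotation":[0,0,0]},{"grip":1.4,"dp":[-14,0,0],"rotation":[0,0,0]}]'; python3 go.py .5915 .0415 .16 -79.4 10
```

```text
time: 9.35
tool_pos: [0.4635, -0.3115, 0.0219]
tcp_rot: [2.145, 0.16, -2.14]
wrist_force: [0.0, 1.2, 7.0]
width: 0.203
time: 9.77
tool_pos: [0.4643, -0.3123, 0.1661]
tcp_rot: [2.147, 0.157, -2.135]
wrist_force: [0.4, -0.3, 0.7]
width: 0.196
t 9.7667 p [ 0.4643 -0.3123  0.1661] F [ 0.4 -0.3  0.7] w 0.196 q [-0.64  0.11  1.94 -0.    1.09  0.78]
dp [  0.53 -33.07 -17.89] rot [-0.034 -0.005 -0.005] rows>= 9.016631232126668 0.27959900847421126
1 [ 0.05 -3.31 -1.79] [-0.003 -0.    -0.001]
2 [ 0.11 -6.61 -3.58] [-0.007 -0.001 -0.001]
3 [ 0.16 -9.92 -5.37] [-0.01  -0.001 -0.002]
4 [  0.21 -13.23  -7.16] [-0.014 -0.002 -0.002]
5 [  0.27 -16.53  -8.94] [-0.017 -0.002 -0.003]
```

```bash
python3 -m creep '[{"grip":1.4,"dp":[0,-3.2,-1.7],"rotation":[0,0,0]},{"grip":1.4,"dp":[0,-6.6,-3.6],"rotation":[0,0,0]},{"grip":1.4,"dp":[0,-9.9,-5.4],"rotation":[0,0,0]},{"grip":1.4,"dp":[0,-13.2,-7.2],"rotation":[0,0,0]},{"grip":1.4,"dp":[0,-16.5,-9],"rotation":[0,0,0]}]'; python3 -m creep '[{"grip":1.4,"dp":[0,-3.3,-1.8],"rotation":[0,0,0]},{"grip":1.4,"dp":[0,-6.6,-3.6],"rotation":[-0.01,0,0]},{"grip":1.4,"dp":[0,-9.9,-5.4],"rotation":[-0.02,0,0]},{"grip":1.4,"dp":[0,-13.2,-7.2],"rotation":[-0.03,0,0]},{"grip":1.4,"dp":[0,-16.5,-8.9],"rotation":[-0.035,0,0]}]'; python3 -m creep '[{"grip":1.4,"dp":[2,0,0],"rotation":[0,0,0]},{"grip":1.4,"dp":[4,0,0],"rotation":[0,0,0]},{"grip":1.4,"dp":[5,0,0],"rotation":[0,0,0]},{"grip":1.4,"dp":[5,0,0],"rotation":[0,0,0]},{"grip":1.4,"dp":[5,0,0],"rotation":[0,0,0]}]'
python3 - <<'E'
from h import *
from workcell import bot
print(bot.read_state()['tool_pos'])
v=snap(bot,'wrist','9')
E
python3 place.py 9; python3 go.py .5915 .0425 .085 -79.4
```

```text
time: 10.18
tool_pos: [0.5267, -0.1327, 0.1611]
tcp_rot: [2.144, 0.161, -2.143]
wrist_force: [1.6, -0.8, 0.3]
width: 0.2
time: 10.6
tool_pos: [0.59, 0.0441, 0.1609]
tcp_rot: [2.124, 0.198, -2.123]
wrist_force: [0.3, -0.4, 0.0]
width: 0.2
time: 11.02
tool_pos: [0.589, 0.0419, 0.1099]
tcp_rot: [2.122, 0.197, -2.126]
wrist_force: [-0.0, -0.1, 0.2]
width: 0.194
[0.5890444  0.04194343 0.1098545 ]
pale [    0   116   209   178 31782] [571.  157.9 141.5 173.8   9.7] 0.058
pale [441 137  35  20 282] [667.8 -85.   12.4  22.   14.8] 0.0578
pale [352 151  29 132 616] [601.9 -41.  106.6  10.2  11.8] 0.058
pale [ 235  165   37   65 1176] [605.1  44.8  49.3  25.7  10.3] 0.0579
pale [296 165  41  97 790] [599.7  -2.6  77.1  24.7  10.1] 0.0579
pale [410 265  12  18 152] [566.1 -96.   16.    8.8   8.3] 0.058
orange [ 420  142   64  148 4490] [617.  -90.7 110.6  20.1  10.8] [0.0694 0.0754 0.0766]
orange [ 362  146   49  147 4101] [606.7 -47.2 110.4  19.   11.2] [0.0698 0.0755 0.0767]
orange [ 303  170   34   95 2300] [602.6  -2.   70.4  18.3  10.6] [0.0701 0.0755 0.0767]
orange [ 235  188   34  111 3034] [589.9  42.5  70.5  19.1  12.2] [0.0997 0.1056 0.1068]
orange [  0 221  29  41 797] [566.  180.9  14.4  26.4  86.1] [0.1004 0.1026 0.1038]
t 11.0667 p [0.59   0.0418 0.1109] F [ 0.1 -0.4  0.1] w 0.198 q [ 0.03  0.23  1.91 -0.    1.    1.41]
dp [ 2.59 -0.04 -0.16] rot [ 0. -0. -0.] rows>= 0.6221670022305688 0.002602106593551363
```

View pics/wrist9.png

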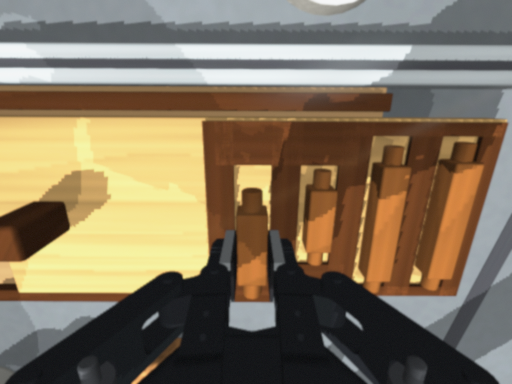

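```bash
python3 -m creep '[{"grip":1.4,"dp":[0.6,-0.05,-0.1],"rotation":[0,0,0]},{"grip":1.4,"dp":[1.4,-0.05,-0.1],"rotation":[0,0,0]},{"grip":1.4,"dp":[2.2,-0.05,-0.1],"rotation":[0,0,0]},{"grip":1.4,"dp":[2.8,-0.05,-0.1],"rotation":[0,0,0]},{"grip":1.4,"dp":[3.1,-0.05,-0.1],"rotation":[0,0,0]}]';python3 -m creep '[{"grip":1.4,"dp":[0,0,0],"rotation":[0,0,0]},{"grip":1.4,"dp":[0,0,0],"rotation":[0,0,0]},{"grip":1.4,"dp":[0,0,0],"rotation":[0,0,0]}]'; python3 - <<'E'
from h import *
from workcell import bot
v=snap(bot,'wrist','10'); print(bot.read_state()['tool_pos'])
E
python3 place.py 10|tail -7
```

```text
time: 11.48
tool_pos: [0.5901, 0.0427, 0.0798]
tcp_rot: [2.122, 0.198, -2.126]
wrist_force: [-11.0, -1.2, 28.0]
width: 0.193
time: 11.73
tool_pos: [0.5902, 0.0428, 0.0799]
tcp_rot: [2.122, 0.198, -2.125]
wrist_force: [-4.3, -0.7, 7.3]
width: 0.201
[0.59018112 0.04276674 0.07986187]
pale [304 180  49  97 903] [604.   -1.8  67.1  24.6  10. ] 0.0579
pale [435 293  14  19 187] [566.  -96.4  15.3   9.3  10.7] 0.0579
orange [ 449  153   63  170 5667] [616.7 -90.6 111.   20.2  10.2] [0.069  0.0753 0.0766]
orange [ 381  157   63  157 5444] [612.8 -46.1  97.6  19.5  11. ] [0.0696 0.0755 0.0766]
orange [ 313  185   42   93 2738] [609.2  -0.7  56.5  18.2  10.6] [0.0698 0.0755 0.0767]
orange [ 236  190   33  109 2961] [591.   43.2  70.6  18.2  10.8] [0.0705 0.0756 0.0768]
orange [312 271 110  56 163] [610.1   5.7   5.9  28.3  19.5] [0.1093 0.1215 0.139 ]
```

View pics/wrist10.png

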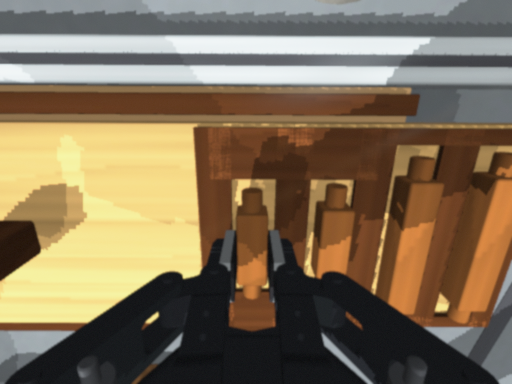

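```bash
python3 -m creep '[{"grip":2.8,"dp":[-0.1,0,0],"rotation":[0,0,0]},{"grip":2.8,"dp":[-0.1,0,0],"rotation":[0,0,0]},{"grip":2.8,"dp":[-0.1,0,0],"rotation":[0,0,0]},{"grip":2.8,"dp":[-0.6,0,0],"rotation":[0,0,0]},{"grip":2.8,"dp":[-1.6,0,0],"rotation":[0,0,0]}]';python3 -m creep '[{"grip":2.8,"dp":[-2,0,0],"rotation":[0,0,0]},{"grip":3.5,"dp":[-4,0,0],"rotation":[0,0,0]},{"grip":5,"dp":[-7,0,0],"rotation":[0,0,0]},{"grip":5,"dp":[-10,0,0],"rotation":[0,0,0]},{"grip":5,"dp":[-10,0,0],"rotation":[0,0,0]}]'; python3 -m creep '[{"grip":5,"dp":[0,0,0],"rotation":[0,0,0]},{"grip":5,"dp":[0,0,0],"rotation":[0,0,0]},{"grip":5,"dp":[0,0,0],"rotation":[0,0,0]}]';python3 - <<'E'
from h import *
from workcell import bot
v=snap(bot,'wrist','11');snap(bot,'side','11');snap(bot,'scene','11'); print(bot.read_state()['tool_pos'])
E
python3 place.py 11
```

```text
time: 12.2
tool_pos: [0.5893, 0.043, 0.094]
tcp_rot: [2.12, 0.198, -2.128]
wrist_force: [-1.3, 0.9, 0.4]
width: 0.33
time: 12.62
tool_pos: [0.5953, 0.0432, 0.2038]
tcp_rot: [2.137, 0.197, -2.11]
wrist_force: [0.9, 0.5, 1.4]
width: 0.585
time: 12.87
tool_pos: [0.5897, 0.043, 0.1941]
tcp_rot: [2.122, 0.198, -2.127]
wrist_force: [0.3, 0.4, -0.4]
width: 0.585
[0.58969367 0.04297165 0.19361002]
pale [   32   108   192   136 21035] [571.5 162.6 144.3 181.8  10. ] 0.0578
pale [325 126  36 109 648] [608.5 -47.7 117.2  24.7  10.1] 0.0579
pale [382 127  27  16 210] [666.8 -84.5  14.5  24.6  10.7] 0.0578
pale [240 146  27  72 666] [592.1  42.8  77.2  26.1  10.8] 0.0579
pale [284 146  28  73 525] [599.8  -2.2  78.3  24.8   9.7] 0.058
orange [ 373  131   36  106 2080] [617.2 -90.5 109.7  19.   10.3] [0.0697 0.0754 0.0767]
orange [ 331  133   29  106 1938] [606.7 -47.1 109.9  18.6  11. ] [0.0703 0.0755 0.0767]
orange [ 289  150   22   68 1127] [602.4  -2.   70.1  18.1  10.4] [0.0701 0.0754 0.0768]
orange [ 243  153   19   68 1086] [591.2  43.7  69.9  17.8  10.3] [0.0707 0.0755 0.0768]
orange [ 72 182  34  27 670] [566.1 187.4  23.   24.1  10.5] [0.1003 0.1027 0.1039]
```

View pics/wrist11.png

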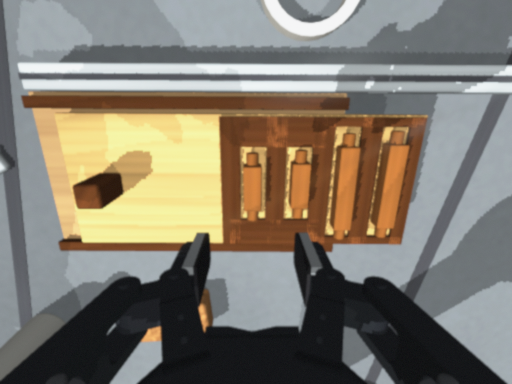

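View pics/side11.png

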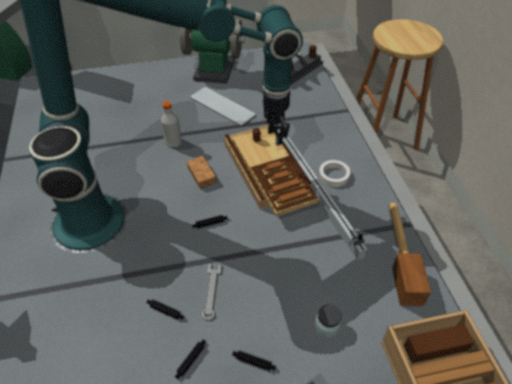

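```bash
python3 - <<'E'
from h import *
v=load('pics/side11.npz'); print(ray(v,[[354,238],[358,243]],.054))
p=v['p']; cv2.imwrite('pics/s11c.png',cv2.resize(p[170:270,240:390,::-1],None,fx=5,fy=5,interpolation=cv2.INTER_CUBIC))
E
python3 go.py .62 -.29 .2 -79.6 9
```

```text
[[ 0.7450257  -0.27076055  0.054     ]
 [ 0.74984938 -0.2893369   0.054     ]]
t 13.0167 p [0.5897 0.043  0.1936] F [-0.7  0.5  0.1] w 0.586 q [0.03 0.15 1.84 0.   1.16 1.42]
dp [-0.65 33.28  3.17] rot [0.004 0.003 0.   ] rows>= 8.019402110624817 0.041831882289636774
1 [-0.07  3.7   0.35] [0. 0. 0.]
2 [-0.14  7.4   0.71] [0.001 0.001 0.   ]
3 [-0.22 11.09  1.06] [0.001 0.001 0.   ]
4 [-0.29 14.79  1.41] [0.002 0.001 0.   ]
5 [-0.36 18.49  1.76] [0.002 0.002 0.   ]
```

View pics/s11c.png

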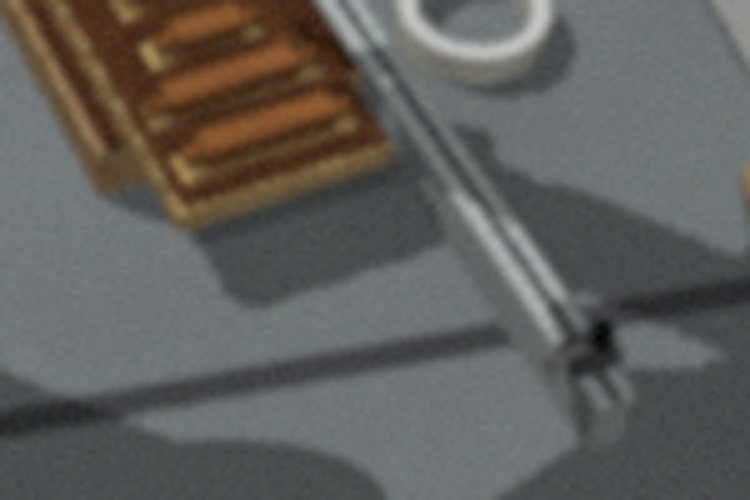

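```bash
python3 -m creep '[{"grip":5,"dp":[0,3.5,-0.2],"rotation":[0,0,0]},{"grip":5,"dp":[0,7.5,-0.4],"rotation":[0,0,0]},{"grip":5,"dp":[0,11.5,-0.6],"rotation":[0,0,0]},{"grip":5,"dp":[0,15.5,-0.8],"rotation":[0,0,0]},{"grip":5,"dp":[0,19.5,-1],"rotation":[0,0,0]}]';python3 -m creep '[{"grip":5,"dp":[0,4,-0.2],"rotation":[0,0,0]},{"grip":5,"dp":[0,8,-0.4],"rotation":[0,0,0]},{"grip":5,"dp":[0,10.5,-0.6],"rotation":[0,0,0]},{"grip":5,"dp":[0,10.5,-0.6],"rotation":[0,0,0]},{"grip":5,"dp":[0,10.5,-0.6],"rotation":[0,0,0]}]';python3 -m creep '[{"grip":5,"dp":[0,0,0],"rotation":[0,0,0]},{"grip":5,"dp":[0,0,0],"rotation":[0,0,0]},{"grip":5,"dp":[0,0,0],"rotation":[0,0,0]}]';python3 - <<'E'
from h import *
from workcell import bot
v=snap(bot,'wrist','12'); print(bot.read_state()['tool_pos'])
E
python3 place.py 12
```

```text
time: 13.43
tool_pos: [0.6363, -0.1482, 0.1941]
tcp_rot: [2.122, 0.199, -2.126]
wrist_force: [1.2, 0.1, 0.1]
width: 0.587
time: 13.85
tool_pos: [0.6613, -0.2502, 0.1936]
tcp_rot: [2.124, 0.197, -2.128]
wrist_force: [-0.8, 0.4, -0.0]
width: 0.586
time: 14.1
tool_pos: [0.6616, -0.2472, 0.195]
tcp_rot: [2.123, 0.2, -2.124]
wrist_force: [-0.2, 0.3, -0.0]
width: 0.582
[ 0.66177339 -0.24728442  0.19526202]
pale [  0 110  56   5 234] [693.4 -20.4   3.7  53.1  10.8] 0.0398
pale [   0  127  141  130 1082] [645.8 -90.6 184.8  92.9  50.3] 0.0574
pale [ 35 144  46 104 577] [608.2 -48.5 117.3  22.9  12.8] 0.0582
pale [ 80 144  42 105 714] [616.1 -93.5 118.4  24.1  12.2] 0.0582
pale [  0 163  20  16 157] [630.4   2.   14.8  17.8   4.8] 0.0583
pale [ 76 165  17  44 438] [627.  -76.8  47.6  14.3  10. ] 0.076
pale [ 30 167  18  43 426] [616.4 -29.8  46.5  14.3  10.9] 0.076
pale [  0 183  12  38 209] [592.9  12.6  42.4   9.1  11.1] 0.0761
pale [ 88 206  16  36 305] [584.9 -84.   42.5  14.   12.6] 0.076
pale [ 46 209  15  35 278] [573.1 -37.9  41.6  13.1   9.7] 0.076
orange [ 414    0   98   74 4509] [ 840.  -405.4  104.4   40.7   76.8] [0.0702 0.0744 0.0758]
orange [  75  149   36  102 2012] [617.2 -91.4 109.8  19.2  10.4] [0.0695 0.0756 0.0769]
orange [  28  151   43  102 2121] [606.7 -48.  110.2  19.9  11.2] [0.0692 0.0756 0.0769]
orange [  0 167  23  66 928] [603.2  -7.3  17.2  69.2  89. ] [0.0688 0.0747 0.0769]
```

View pics/wrist12.png

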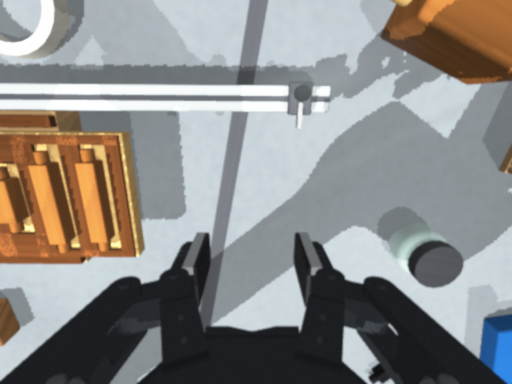

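```bash
python3 - <<'E'
from h import *
v=load('pics/wrist12.npz'); W=pts(v); p=v['p']
y=np.radians(10.4); X=np.array([np.cos(y),np.sin(y)]); Y=np.array([-np.sin(y),np.cos(y)])
g=p.mean(2)
for r in (118,122,125,127): 
    row=g[r,285:315]; print(r,row.astype(int))
for r in range(98,134,3): print(r,[W[r,c].round(4)[2] for c in range(292,306,2)])
m=(W[...,2]>.046)&(W[...,2]<.058); 
uv=np.array([[u,r] for r in range(116,128) for u in range(294,306) if g[r,u]>215]);print(len(uv),uv.mean(0),uv.max(0))
q=ray(v,uv,.054)[:,:2]; print('blade y_b',(q@Y).mean(),(q@Y).min(),(q@Y).max(),'x_b tip',(q@X).min())
print(ray(v,[[299.5,128]],.054))
# board end: rightmost column with height>.05
for r in range(140,255,15):
    c=[u for u in range(100,170) if W[r,u,2]>.054]; c=max(c); P=ray(v,[[c+.5,r]],.062)[0,:2]; P2=ray(v,[[c+.5,r]],.058)[0,:2]; print(r,c,W[r,c].round(4),round(P@Y,4),round(P2@Y,4), (W[r,c,:2]@Y).round(4))
L=np.array([.6083,-.0477]); print('long slot y_b',L@Y,'end expected',L@Y-.076,'handle',np.array([.5661,.1874])@Y,'short',np.array([.5918,.043])@Y)
E
python3 - <<'E'
import cv2
p=cv2.imread('pics/wrist12.png'); cv2.imwrite('pics/w12c.png',cv2.resize(p[70:150,260:350],None,fx=7,fy=7,interpolation=cv2.INTER_NEAREST))
E
```

```text
118 [214 214 213 213 214 214 213 213 214 212 202 165 168 229 243 245 242 228
 215 212 210 210 210 209 209 210 210 212 212 213]
122 [213 213 212 212 212 213 213 213 213 210 192 162 180 232 243 242 231 217
 210 209 210 210 211 212 213 213 212 214 213 213]
125 [213 213 213 213 214 214 214 214 213 207 183 166 202 236 244 241 222 209
 210 211 212 213 212 212 213 214 214 213 213 213]
127 [213 213 213 214 214 213 214 213 213 210 194 186 217 237 242 239 223 211
 211 212 213 212 213 213 213 214 213 214 213 214]
98 [np.float64(0.056), np.float64(0.0572), np.float64(0.0642), np.float64(0.0704), np.float64(0.0701), np.float64(0.0713), np.float64(0.0702)]
101 [np.float64(0.0558), np.float64(0.057), np.float64(0.0577), np.float64(0.0559), np.float64(0.0573), np.float64(0.0566), np.float64(0.0572)]
104 [np.float64(0.057), np.float64(0.0567), np.float64(0.058), np.float64(0.0606), np.float64(0.0609), np.float64(0.0598), np.float64(0.0565)]
107 [np.float64(0.0567), np.float64(0.0577), np.float64(0.0554), np.float64(0.0596), np.float64(0.06), np.float64(0.0592), np.float64(nan)]
110 [np.float64(0.0574
[... 1210 characters left out ...]
41667812884 -0.4117563865934598 -0.4064468908919302 x_b tip 0.6656354783520548
[[ 0.72759312 -0.28228302  0.054     ]]
140 124 [ 0.6831 -0.1115  0.0547] -0.237 -0.2351 -0.233
155 125 [ 0.6684 -0.1139  0.0565] -0.2359 -0.2339 -0.2327
170 127 [ 0.6526 -0.1161  0.0555] -0.2357 -0.2337 -0.232
185 129 [ 0.6365 -0.1188  0.0555] -0.2355 -0.2336 -0.2318
200 132 [ 0.6197 -0.1224  0.0547] -0.2363 -0.2344 -0.2323
215 134 [ 0.6026 -0.1257  0.0554] -0.2362 -0.2342 -0.2324
230 136 [ 0.5846 -0.1288  0.0554] -0.236 -0.2341 -0.2322
245 138 [ 0.5667 -0.1326  0.0568] -0.2358 -0.2339 -0.2327
long slot y_b -0.15672615521371414 end expected -0.23272615521371415 handle 0.08212940550408651 short -0.0645376569143058
```

View pics/w12c.png

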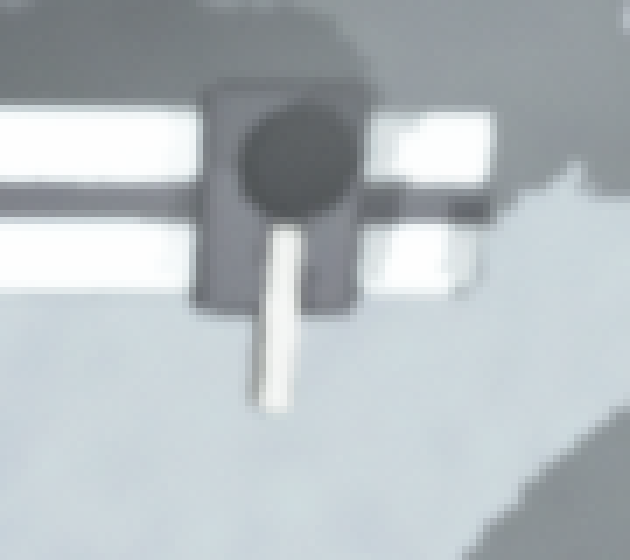

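```bash
python3 - <<'E'
from h import *
v=load('pics/wrist12.npz'); W=pts(v)
y=np.radians(10.4); X=np.array([np.cos(y),np.sin(y)]); Y=np.array([-np.sin(y),np.cos(y)])
for r,c in ((118,299.7),(122,299.2),(125,298.9),(127,298.8)):
    P=ray(v,[[c,r]],.060)[0]; print(P.round(4),(P[:2]@Y).round(4),(P[:2]@X).round(4))
u=[W[r,c] for r in range(116,127) for c in (298,299,300)]; u=np.array(u); u=u[u[:,2]>.058]; print(len(u),(u[:,:2]@Y).mean(),u.mean(0))
# racked long rung in this image
for n in ('7','9','11','12'):
    print(n)
print(np.array([.6172,-.0914])@Y,np.array([.6172,-.0905])@Y)
E
```

```text
[ 0.7371 -0.2791  0.06  ] -0.4075 0.6746
[ 0.7334 -0.2795  0.06  ] -0.4073 0.6709
[ 0.7306 -0.2799  0.06  ] -0.4072 0.668
[ 0.7287 -0.2803  0.06  ] -0.4072 0.6661
33 -0.4070986153529382 [ 0.73421002 -0.2791456   0.05965563]
7
9
11
12
-0.20131484888098908 -0.20042963455725704
```

```bash
python3 - <<'E'
from h import *
for n in ('11','12','7'):
    v=load(f'pics/wrist{n}.npz'); W=pts(v); g=v['p'].astype(int).mean(2)
    for sgn in (1,-1):
        A=[]
        for c in range(30,330 if n!='12' else 235,2):
            col=g[50:118,c]; d=np.diff(col)*sgn; r=np.argmax(d if sgn>0 else d)
            if d[r]>25:
                w=np.clip(d[max(r-2,0):r+3],0,None); A.append([c,50+max(r-2,0)+(w*np.arange(len(w))).sum()/w.sum()+.5])
        A=np.array(A); Q=ray(v,A,.057)[:,:2]
        for _ in range(6):
            k=np.polyfit(Q[:,1],Q[:,0],1); e=Q[:,0]-np.polyval(k,Q[:,1]); keep=abs(e)<max(2.5*np.median(abs(e)),.0005); Q=Q[keep]
        print(n,sgn,len(Q),'yaw',np.degrees(np.arctan(-k[0])),e.std())
E
```

```text
11 1 143 yaw 11.51012695249466 0.006660612014842262
11 -1 116 yaw 10.345476780017709 9.995989441508981e-05
12 1 103 yaw 9.198643392519523 0.006690376376673961
12 -1 89 yaw 16.8243703089664 0.003601691890666279
7 1 147 yaw 13.10340689054503 0.005788362245941044
7 -1 138 yaw 10.330122903002641 7.346249038084399e-05
```

```bash
python3 go.py .5658 .1875 .175 -79.65 11
```

```text
t 14.15 p [ 0.6618 -0.2473  0.1953] F [-0.1 -0.3 -0.8] w 0.588 q [-0.39  0.35  1.58  0.    1.21  0.99]
dp [  2.04 -44.5    1.32] rot [0.007 0.    0.   ] rows>= 10.688530234295978 0.05541476524592746
1 [ 0.19 -4.05  0.12] [0.001 0.    0.   ]
2 [ 0.37 -8.09  0.24] [0.001 0.    0.   ]
3 [  0.56 -12.14   0.36] [0.002 0.    0.   ]
4 [  0.74 -16.18   0.48] [0.003 0.    0.   ]
5 [  0.93 -20.23   0.6 ] [0.003 0.    0.   ]
```

```bash
python3 -m creep '[{"grip":6,"dp":[0.1,-3,0.1],"rotation":[0,0,0]},{"grip":6,"dp":[0.1,-7,0.2],"rotation":[0,0,0]},{"grip":6,"dp":[0.1,-11,0.3],"rotation":[0,0,0]},{"grip":6,"dp":[0.1,-15,0.4],"rotation":[0,0,0]},{"grip":6,"dp":[0.1,-19,0.6],"rotation":[0,0,0]}]';python3 -m creep '[{"grip":6,"dp":[0.3,-4,0.1],"rotation":[0,0,0]},{"grip":6,"dp":[0.5,-8,0.2],"rotation":[0,0,0]},{"grip":6,"dp":[0.8,-12,0.3],"rotation":[0,0,0]},{"grip":6,"dp":[1,-16,0.5],"rotation":[0,0,0]},{"grip":6,"dp":[1.5,-20,0.6],"rotation":[0.007,0,0]}]';python3 -m creep '[{"grip":6,"dp":[0,-3,0],"rotation":[0,0,0]},{"grip":6,"dp":[0,-5.4,0.1],"rotation":[0,0,0]},{"grip":6,"dp":[0,-5.4,0.1],"rotation":[0,0,0]},{"grip":6,"dp":[0,-5.4,0.1],"rotation":[0,0,0]},{"grip":6,"dp":[0,-5.4,0.1],"rotation":[0,0,0]}]';python3 - <<'E'
from h import *
from workcell import bot
print(bot.read_state()['tool_pos']);v=snap(bot,'wrist','13')
E
python3 place.py 13|tail -3; python3 go.py .5658 .1875 .10 -79.65
```

```text
time: 14.57
tool_pos: [0.6201, -0.0608, 0.1946]
tcp_rot: [2.124, 0.199, -2.123]
wrist_force: [0.5, 0.2, 0.7]
width: 0.702
time: 14.98
tool_pos: [0.5771, 0.1349, 0.1803]
tcp_rot: [2.129, 0.192, -2.125]
wrist_force: [-0.1, -0.2, -0.1]
width: 0.702
time: 15.4
tool_pos: [0.5672, 0.1854, 0.1796]
tcp_rot: [2.127, 0.192, -2.126]
wrist_force: [0.8, 0.2, -0.3]
width: 0.701
[0.56716343 0.18540051 0.17958013]
orange [ 390  159   30   71 1374] [591.5  44.2  69.5  18.8  10.2] [0.0692 0.0752 0.0766]
orange [236 192  28  28 716] [566.2 187.6  22.8  22.9  10.5] [0.1007 0.1027 0.1038]
orange [233 312  81  24 176] [582.4 181.8   9.   26.2  12.1] [0.2382 0.2398 0.2471]
t 15.45 p [0.5674 0.1848 0.1795] F [0.3 0.5 0.2] w 0.699 q [ 0.27  0.17  1.85 -0.    1.13  1.67]
dp [ 7.95 -0.3   0.11] rot [-0.002 -0.    -0.   ] rows>= 1.9081348032686576 0.01325163986421228
```

View pics/wrist13.png

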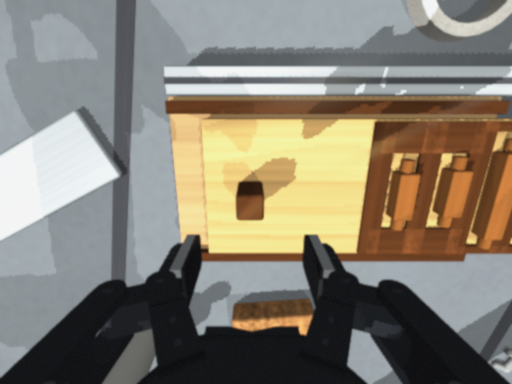

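```bash
python3 -m creep '[{"grip":6,"dp":[2.5,-0.3,0.1],"rotation":[0,0,0]},{"grip":6,"dp":[5.5,-0.3,0.1],"rotation":[0,0,0]},{"grip":6,"dp":[8,-0.3,0.1],"rotation":[0,0,0]},{"grip":6,"dp":[9.5,-0.3,0.1],"rotation":[0,0,0]},{"grip":6,"dp":[9.8,-0.3,0.1],"rotation":[0,0,0]}]';python3 -m creep '[{"grip":6,"dp":[0,0,0],"rotation":[0,0,0]},{"grip":6,"dp":[0,0,0],"rotation":[0,0,0]},{"grip":6,"dp":[0,0,0],"rotation":[0,0,0]}]'; python3 go.py .5662 .1876 .080 -79.65
```

```text
time: 15.87
tool_pos: [0.5633, 0.1857, 0.0774]
tcp_rot: [2.121, 0.187, -2.135]
wrist_force: [-0.4, -0.1, -0.4]
width: 0.702
time: 16.12
tool_pos: [0.5675, 0.1878, 0.0832]
tcp_rot: [2.132, 0.191, -2.125]
wrist_force: [0.5, 0.5, 0.1]
width: 0.701
t 16.1167 p [0.5675 0.1878 0.0832] F [0.5 0.5 0.1] w 0.701 q [ 0.28  0.27  1.92 -0.    0.95  1.67]
dp [ 0.32 -0.    0.14] rot [-0.003 -0.003  0.   ] rows>= 0.0825479049188841 0.03304138319852559
```

```bash
python3 -m creep '[{"grip":3.5,"dp":[0.1,0,0.1],"rotation":[0,0,0]},{"grip":2.8,"dp":[0.1,0,0.1],"rotation":[0,0,0]},{"grip":2.8,"dp":[0.1,0,0.1],"rotation":[0,0,0]},{"grip":2.8,"dp":[0.1,0,0.1],"rotation":[0,0,0]},{"grip":2.0,"dp":[0.1,0,0.1],"rotation":[0,0,0]}]' 60;python3 -m creep '[{"grip":1.8,"dp":[0,0,0],"rotation":[0,0,0]},{"grip":1.8,"dp":[0,0,0],"rotation":[0,0,0]},{"grip":1.8,"dp":[0,0,0],"rotation":[0,0,0]},{"grip":1.8,"dp":[0,0,0],"rotation":[0,0,0]}]' 80; python3 go.py .5974 .0163 .080 -79.65
```

```text
time: 16.53
tool_pos: [0.5654, 0.1876, 0.081]
tcp_rot: [2.128, 0.191, -2.126]
wrist_force: [0.8, -2.8, -1.1]
width: 0.268
time: 16.87
tool_pos: [0.5654, 0.1876, 0.081]
tcp_rot: [2.129, 0.19, -2.127]
wrist_force: [-0.5, -3.0, 5.4]
width: 0.272
t 16.8667 p [0.5654 0.1876 0.081 ] F [-0.5 -3.   5.4] w 0.272 q [ 0.28  0.27  1.92 -0.    0.95  1.67]
dp [ 0.11 17.42 -0.1 ] rot [-0.002 -0.001 -0.   ] rows>= 4.178378845160322 0.01587355756824368
```

```bash
python3 -m creep '[{"grip":1.8,"dp":[0.1,0,0],"rotation":[0,0,0]},{"grip":1.8,"dp":[0.1,0.5,0],"rotation":[0,0,0]},{"grip":1.8,"dp":[0.1,1.2,0],"rotation":[0,0,0]},{"grip":1.8,"dp":[0.1,2.0,0],"rotation":[0,0,0]},{"grip":1.8,"dp":[0.1,2.8,0],"rotation":[0,0,0]}]'; python3 go.py .5974 .0163 .080 -79.65
```

```text
time: 17.28
tool_pos: [0.5709, 0.1629, 0.0811]
tcp_rot: [2.133, 0.195, -2.127]
wrist_force: [-1.8, 8.8, 8.1]
width: 0.271
t 17.2833 p [0.5709 0.1629 0.0811] F [-1.8  8.8  8.1] w 0.271 q [0.23 0.26 1.93 0.   0.94 1.62]
dp [ 0.05 14.9   0.  ] rot [-0.002 -0.003  0.004] rows>= 3.5733321806380585 0.043715128225925395
```

```bash
python3 -m creep '[{"grip":1.8,"dp":[0.05,0.8,0],"rotation":[0,0,0]},{"grip":1.8,"dp":[0.05,1.7,0],"rotation":[0,0,0]},{"grip":1.8,"dp":[0.05,2.6,0],"rotation":[0,0,0]},{"grip":1.8,"dp":[0.05,3.5,0],"rotation":[0,0,0]},{"grip":1.8,"dp":[0.05,4.4,0],"rotation":[0,0,0]}]';python3 -m creep '[{"grip":1.8,"dp":[0.05,0.9,0],"rotation":[0,0,0]},{"grip":1.8,"dp":[0.05,1.8,0],"rotation":[0,0,0]},{"grip":1.8,"dp":[0.05,2.7,0],"rotation":[0,0,0]},{"grip":1.8,"dp":[0.05,3.6,0],"rotation":[0,0,0]},{"grip":1.8,"dp":[0.05,4.5,0],"rotation":[0,0,0]}]'; python3 go.py .5974 .0163 .080 -79.65
```

```text
time: 17.7
tool_pos: [0.5792, 0.1198, 0.0811]
tcp_rot: [2.134, 0.195, -2.126]
wrist_force: [-1.1, 10.5, 9.4]
width: 0.273
time: 18.12
tool_pos: [0.5876, 0.0758, 0.0811]
tcp_rot: [2.135, 0.195, -2.126]
wrist_force: [-2.2, 11.4, 14.0]
width: 0.268
t 18.1167 p [0.5876 0.0758 0.0811] F [-2.2 11.4 14. ] w 0.268 q [0.08 0.26 1.93 0.01 0.94 1.47]
dp [0.08 6.03 0.09] rot [-0.003 -0.005  0.004] rows>= 1.446694589229505 0.05629567257645847
```

```bash
python3 -m creep '[{"grip":1.8,"dp":[0,0.9,0],"rotation":[0,0,0]},{"grip":1.8,"dp":[0,1.8,0],"rotation":[0,0,0]},{"grip":1.8,"dp":[0,2.7,0],"rotation":[0,0,0]},{"grip":1.8,"dp":[0,3.5,0],"rotation":[0,0,0]},{"grip":1.8,"dp":[0,4.2,0],"rotation":[0,0,0]}]';python3 -m creep '[{"grip":1.8,"dp":[0,0.4,0],"rotation":[0,0,0]},{"grip":1.8,"dp":[0,0.7,0],"rotation":[0,0,0]},{"grip":1.8,"dp":[0,1,0],"rotation":[0,0,0]},{"grip":1.8,"dp":[0,1,0],"rotation":[0,0,0]},{"grip":1.8,"dp":[0,1,0],"rotation":[0,0,0]}]'; python3 go.py .5974 .0163 .080 -79.65;python3 - <<'E'
from h import *
from workcell import bot
print(bot.read_state()['tool_pos']);v=snap(bot,'wrist','14');v=snap(bot,'side','14');snap(bot,'scene','14')
p=v['p']; cv2.imwrite('pics/s14c.png',cv2.resize(p[170:270,260:390,::-1],None,fx=6,fy=6,interpolation=cv2.INTER_CUBIC))
E
python3 place.py 14
```

```text
time: 18.53
tool_pos: [0.5952, 0.0349, 0.0814]
tcp_rot: [2.136, 0.196, -2.127]
wrist_force: [-2.1, 14.3, 14.9]
width: 0.271
time: 18.95
tool_pos: [0.5971, 0.025, 0.0814]
tcp_rot: [2.136, 0.195, -2.126]
wrist_force: [-1.4, 10.7, 13.8]
width: 0.27
t 18.95 p [0.5971 0.025  0.0814] F [-1.4 10.7 13.8] w 0.27 q [-0.    0.27  1.92  0.01  0.95  1.39]
dp [0.14 0.86 0.12] rot [-0.004 -0.005  0.005] rows>= 0.21058287671426504 0.06300727389715947
[0.59707317 0.02496214 0.08140421]
pale [275  93 102   6 353] [688.5   1.5   2.5  54.5  10.2] 0.0398
pale [    0   122   512   194 67875] [599.5  43.9 132.1 324.    9.8] 0.057
pale [476 181  36  27 509] [ 652.  -113.1   16.6   19.    10.3] 0.0574
pale [452 267  17  22 230] [ 592.7 -119.1   16.7   10.2   10.4] 0.0575
pale [ 222  297   60   28 1464] [539.6  15.3  23.7  42.   11.3] 0.0583
orange [ 469  192   43  108 2934] [ 622.2 -117.    70.3   18.9   12.1] [0.0687 0.0746 0.0761]
orange [ 228  252   48   49 1996] [597.5  25.5  24.5  22.8  11.7] [0.1012 0.1031 0.104 ]
```

View pics/s14c.png

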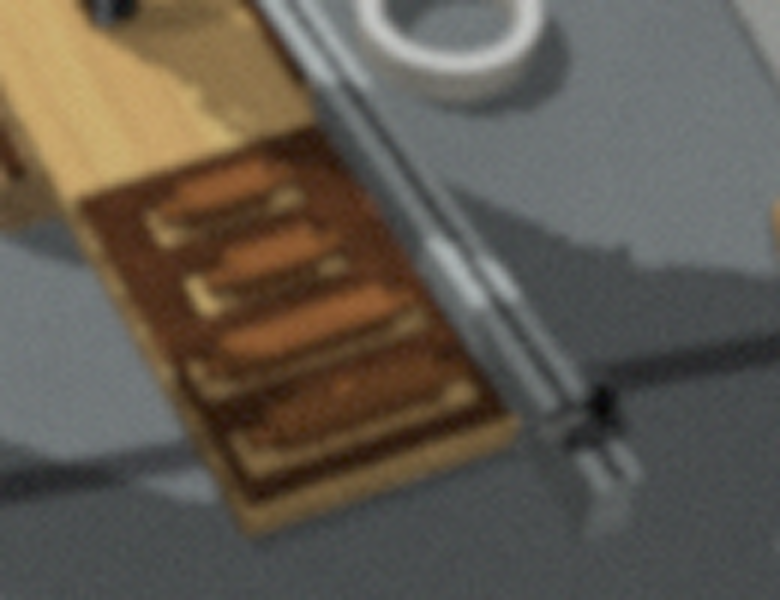

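View pics/wrist14.png

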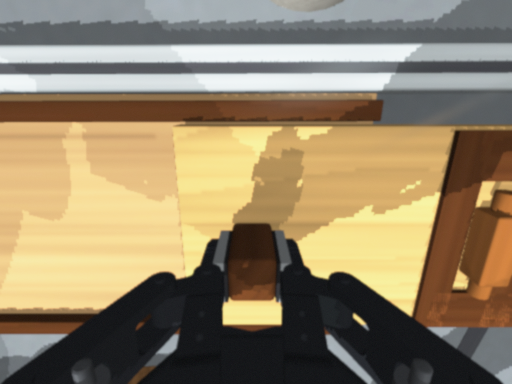

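```bash
python3 - <<'E'
from h import *
y=np.radians(10.35); X=np.array([np.cos(y),np.sin(y)]); Y=np.array([-np.sin(y),np.cos(y)])
v=load('pics/side14.npz')
P=ray(v,[[345.8,239.7],[301.3,253.7]],.062)[:,:2]; print(P@Y)
B=np.array([.7287,-.2803,.060]); print('tip px pred',proj(v,B), ray(v,[[350.8,240],[352,240.5]],.06)[:,:2]@Y)
# board end from wrist measured: predicted px
for t in (.1653,.1742):
    E=np.array([*( -.2330*Y+ (X*np.array([.6083,-.0477]).dot(X)) - t*Y),.058]); print(t,'end mid y_b',E[:2]@Y,'px corners',proj(v,np.array([[*(E[:2]+.07*X),.062],[*(E[:2]-.07*X),.062]])))
p=v['p'];cv2.imwrite('pics/s14d.png',cv2.resize(p[225:260,295:370,::-1],None,fx=10,fy=10,interpolation=cv2.INTER_NEAREST))
W=pts(v)
for c in range(305,350,8):
    rows=[r for r in range(225,275) if W[r,c,2]>.052]; r=max(rows); print(c,r,W[r,c].round(4),(W[r,c,:2]@Y).round(4))
E
```

```text
[-0.40117153 -0.39563419]
tip px pred [[349.94402533 240.45231347]] [-0.40622661 -0.40898773]
0.1653 end mid y_b -0.39830000000000004 px corners [[346.42021331 238.51596804]
 [301.04669125 254.70527512]]
0.1742 end mid y_b -0.4072 px corners [[348.04814595 240.92561841]
 [302.51976486 257.25285669]]
305 255 [ 0.5954 -0.2961  0.0534] -0.3983
313 252 [ 0.6198 -0.2905  0.0522] -0.3971
321 251 [ 0.6421 -0.2923  0.0526] -0.4029
329 247 [ 0.6667 -0.2861  0.0554] -0.4012
337 244 [ 0.6922 -0.2798  0.0534] -0.3996
345 240 [ 0.7162 -0.2754  0.0592] -0.3996
```

View pics/s14d.png

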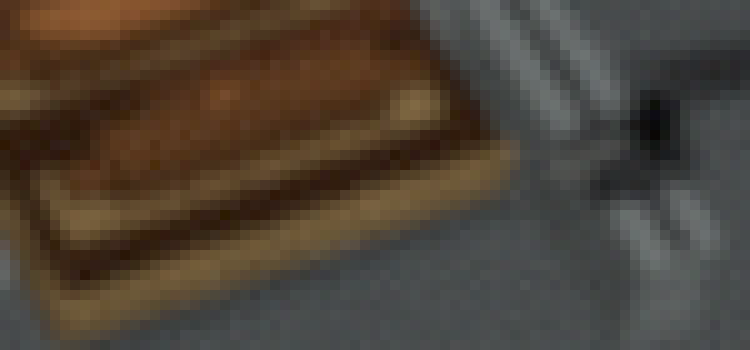

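```bash
python3 -m creep '[{"grip":1.8,"dp":[0,0.2,0],"rotation":[0,0,0]},{"grip":1.8,"dp":[0,0.4,0],"rotation":[0,0,0]},{"grip":1.8,"dp":[0,0.6,0],"rotation":[0,0,0]},{"grip":1.8,"dp":[0,0.8,0],"rotation":[0,0,0]},{"grip":1.8,"dp":[0,0.9,0],"rotation":[0,0,0]}]' 100;python3 -m creep '[{"grip":1.8,"dp":[0,0,0],"rotation":[0,0,0]},{"grip":1.8,"dp":[0,0,0],"rotation":[0,0,0]},{"grip":1.8,"dp":[0,0,0],"rotation":[0,0,0]},{"grip":1.8,"dp":[0,0,0],"rotation":[0,0,0]},{"grip":1.8,"dp":[0,0,0],"rotation":[0,0,0]}]'; cat > chk.py <<'E'
import sys
from h import *
from workcell import bot
t=sys.argv[1]
s=bot.read_state(); print(s['time'],s['tool_pos'].round(4),s['wrist_force'].round(1))
y=np.radians(10.35); X=np.array([np.cos(y),np.sin(y)]); Y=np.array([-np.sin(y),np.cos(y)])
print('travel by TCP',(s['tool_pos'][:2]-np.array([.5654,.1876]))@Y)
snap(bot,'wrist',t); v=snap(bot,'side',t); snap(bot,'scene',t)
W=pts(v)
for c in range(305,350,5):
    r=max(r for r in range(225,275) if W[r,c,2]>.052); print(c,r,W[r,c].round(4),(W[r,c,:2]@Y).round(4))
m=(W[...,2]>.048)&(W[...,2]<.066); xb=W[...,:2]@X; yb=W[...,:2]@Y
for lo in np.arange(-.40,-.05,.06):
    k=(yb>lo)&(yb<lo+.06)&(xb>.53)&(xb<.665)&m&(W[...,2]>.054); print('z at',lo.round(2),np.nanmedian(W[k][:,2]).round(4))
p=v['p'];cv2.imwrite(f'pics/s{t}d.png',cv2.resize(p[180:270,280:380,::-1],None,fx=6,fy=6,interpolation=cv2.INTER_CUBIC))
E
python3 chk.py 15; python3 place.py 15|tail -2
```

```text
time: 19.52
tool_pos: [0.5986, 0.0169, 0.0815]
tcp_rot: [2.137, 0.196, -2.127]
wrist_force: [-2.0, 14.0, 15.2]
width: 0.271
time: 19.93
tool_pos: [0.5986, 0.0167, 0.0815]
tcp_rot: [2.137, 0.196, -2.127]
wrist_force: [-2.9, 11.9, 14.6]
width: 0.27
19.9333 [0.5986 0.0167 0.0815] [-2.9 11.9 14.6]
travel by TCP -0.174039892163211
305 258 [ 0.5926 -0.3055  0.0534] -0.407
310 256 [ 0.607  -0.3037  0.0558] -0.4078
315 254 [ 0.6227 -0.2991  0.054 ] -0.4061
320 252 [ 0.6379 -0.296   0.0543] -0.4057
325 250 [ 0.6532 -0.2926  0.0543] -0.4052
330 249 [ 0.6684 -0.2908  0.0521] -0.4062
335 247 [ 0.6827 -0.2898  0.0558] -0.4077
340 245 [ 0.6989 -0.2852  0.0541] -0.4062
345 243 [ 0.715  -0.2812  0.0533] -0.4051
z at -0.4 0.0589
z at -0.34 0.0594
z at -0.28 0.0598
z at -0.22 0.0577
z at -0.16 0.057
z at -0.1 0.0574
orange [ 469  192   43  108 2915] [ 622.8 -122.9   70.    19.6   20.7] [0.0687 0.0744 0.076 ]
orange [ 229  251   47   50 1977] [598.9  17.1  24.6  22.6  10.2] [0.1013 0.1031 0.1042]
```

View pics/s15d.png

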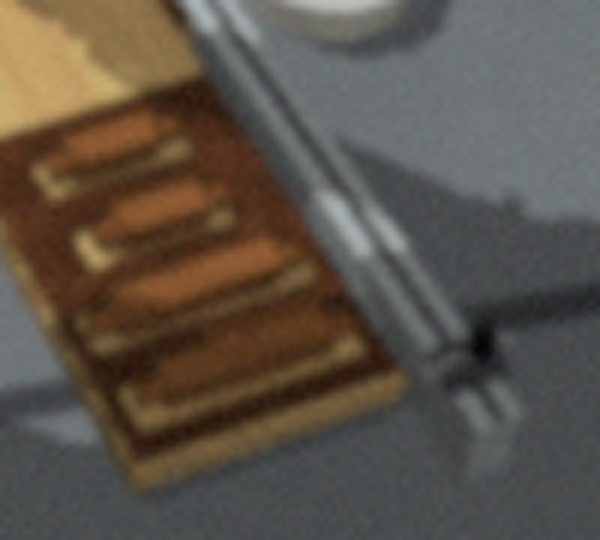

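View pics/scene15.png

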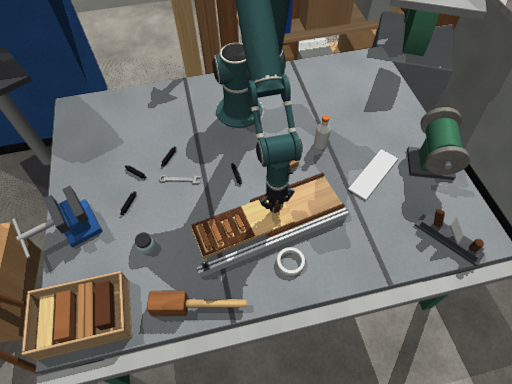

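```bash
python3 -m creep '[{"grip":1.8,"dp":[0,-0.04,0],"rotation":[0,0,0]},{"grip":1.8,"dp":[0,-0.08,0],"rotation":[0,0,0]},{"grip":1.8,"dp":[0,-0.08,0],"rotation":[0,0,0]},{"grip":1.8,"dp":[0,-0.08,0],"rotation":[0,0,0]},{"grip":1.8,"dp":[0,-0.08,0],"rotation":[0,0,0]}]';for i in 1 2; do python3 -m creep '[{"grip":1.8,"dp":[0,0,0],"rotation":[0,0,0]},{"grip":1.8,"dp":[0,0,0],"rotation":[0,0,0]},{"grip":1.8,"dp":[0,0,0],"rotation":[0,0,0]},{"grip":1.8,"dp":[0,0,0],"rotation":[0,0,0]},{"grip":1.8,"dp":[0,0,0],"rotation":[0,0,0]}]';done; python3 chk.py 16; python3 place.py 16|tail -1
```

```text
time: 20.5
tool_pos: [0.5986, 0.0168, 0.0814]
tcp_rot: [2.136, 0.195, -2.126]
wrist_force: [-0.9, 10.6, 14.3]
width: 0.269
time: 20.92
tool_pos: [0.5986, 0.0168, 0.0814]
tcp_rot: [2.136, 0.195, -2.126]
wrist_force: [-1.3, 11.2, 14.0]
width: 0.267
time: 21.33
tool_pos: [0.5986, 0.0168, 0.0814]
tcp_rot: [2.136, 0.195, -2.126]
wrist_force: [-1.5, 10.4, 14.1]
width: 0.271
21.3333 [0.5986 0.0168 0.0814] [-1.5 10.4 14.1]
travel by TCP -0.17397266220101873
305 257 [ 0.5921 -0.3057  0.0587] -0.4071
310 256 [ 0.6079 -0.3018  0.0528] -0.4061
315 255 [ 0.6223 -0.301   0.052 ] -0.4079
320 251 [ 0.6386 -0.2933  0.0551] -0.4033
325 251 [ 0.6515 -0.2971  0.0565] -0.4093
330 248 [ 0.669  -0.2884  0.0533] -0.4039
335 247 [ 0.6827 -0.2897  0.0556] -0.4076
340 245 [ 0.6991 -0.285   0.0537] -0.4059
345 243 [ 0.7133 -0.2841  0.0578] -0.4077
z at -0.4 0.0596
z at -0.34 0.0595
z at -0.28 0.0601
z at -0.22 0.0577
z at -0.16 0.0571
z at -0.1 0.0571
orange [ 229  251   47   50 1978] [599.1  17.3  24.2  22.7  11.2] [0.1013 0.103  0.104 ]
```

Steady, level, and within about 1 mm of the pointer. Handing in.

```bash
python3 -c "
from workcell import bot
print(bot.finish_job())"
```

```text
the job is handed in; nothing more can be done
None
```

The job is handed in, at about 21.5 s of the 58 s allowed. Both loose rungs lie in the empty slots and are released. The board's end is level with the pointer, and the gripper still holds the handle.

- **Rungs:** wrist pictures after letting go showed both seated. Their tops were at the same height as the racked rungs, and their centres were within about 2 mm of the slot centres.
- **Board position:** I slid it 174 mm with light downward pressure, against 174.2 mm measured beforehand. The wrist picture of the handle gave 173.6 mm. In the side view the end averages about 1 mm short of the pointer, with 2–3 mm of scatter per pixel.
- **Level and still:** handle height did not change, and depth along the board showed no tilt. The pose did not move over the last second. The arm pressed down about 14 N and forward about 10 N, at a 100 N grip setting.
- **Disagreements:** the side and wrist cameras differed by about 4 mm on where the loose long rung lay, so I used the wrist camera. The pointer's top measured 60 mm above the bench, not the 54 mm given. I used 60 mm to work out its place along the rail. Setting the short rung down pressed with a brief peak of 28 N at the wrist, within the limits.
- **Bystanders:** none were touched, as far as the pictures show.

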